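Roll a test mandrel under the bench comparator and capture the reading

ROBOT

A 6-joint arm with a two-finger parallel gripper is mounted at the origin on the work surface. World frame = base frame: x ahead of the robot, y to its left, z up, the work surface at z = 0. Lengths are in mm, angles in degrees, forces in N, time in s.
With the tool pointing down it reaches from about 200 to 875 mm from the base axis. Payload 3.4 kg.
Tool frame: the origin (TCP) lies at the very end of the fingers, on their centre line; the grasp point (between the pads) lies 19 mm behind it; z points along the fingers, y is the direction in which the jaws open and shut (so a half turn about z gives the same grasp; the last joint's range is limited). The gripper opens to 94 mm and grips with 3 to 60 N. Pads are 16 mm wide; open, the fingers measure 119 mm over their backs; the gripper's body (75 mm by 177 mm) begins 78 mm behind the grasp point.
Start: joints at [-81.074, 15.808, 86.224, -0, 77.962, -6.933], TCP at [157.134, -553.152, 173.993] pointing down, gripper open.
Joint ranges: [-165.64, 165.64], [-43.16, 119.46], [12.63, 154.43], [-67.54, 247.53], [6.08, 155.33], [-154.97, 154.97]. Speed limits (degrees/s): [147.25, 147.25, 180, 180, 180, 180].

INTERFACE

Orientations are given as [roll, pitch, yaw] about the fixed x, y, z axes, in that order (R = Rz(yaw) Ry(pitch) Rx(roll)).
In Python, from station import monitor, vision, robot gives the robot as it stands. The module is installed in compiled form; this text tells all that it offers.
- The arm moves only by the tool carry_out, never from a script. Its argument "commands" is a list that holds one entry, the list of rows, each a list of 7 numbers: the turn, a rotation vector about the world's x, y, z in degrees, then the shift along the world's x, y, z in m, then the finger opening in m, from 0 to 0.094. In form: [[[wx, wy, wz, x, y, z, grip], ...]]. A call has 1 to 5 rows; each row shifts and turns the commanded pose from where the row before left it; what a row does not reach is not made up. A row lasts 1/10 s, in which the tool goes at most 50 mm and 8.59 degrees, less where a joint would pass 70% of its speed; a pose out of reach is approached as far as the arm can. A call with a gripper value outside its range is refused whole. The fingers move at their own pace and stop on an object; "grip_force" is the grip in N (left out, the last holds). Time passes only in rows, so rows that do not move let the fingers close. It gives the time, the measured TCP pose, the force and the opening at its end, in the units of the state.
- monitor.get_obs(): the state, without advancing time (a new reading comes with each control period).
- vision.camera(name): name is "side" or "top" or "wrist"; returns the picture (400x640x3 uint8, blue, green, red); there is no depth.
- vision.calibration(name): a dict with "K" (3x3 intrinsics, pixels), "R" (3x3) and "t" (3): a world point X has camera coordinates R X + t. Camera axes: x right, y down, z forward; pixel columns grow to the right and rows downward; lengths in mm; the calibration is good to about 2 mm. A picture is of the moment at which its call begins: read the wrist's pose just before it. calibration takes no time and is no camera call; for the wrist camera it gives the pose at the moment of the call.
- robot.hand_in(): hands the job in, once; it reports no verdict.
The state is a dict: "time": time; "joint_pos": joint angles; "dq": joint speeds; "effort": joint torques, N m; "tcp_pos": TCP position; "orientation": TCP orientation; "ft_force": force on the tool from outside, world axes, zero at the start; "moment": the same for the moment, N m; "opening": finger opening in mm.
Only numpy, scipy, OpenCV 4.12 (cv2) and the standard library are available. Lean on these libraries where they do the work, as an engineer would, in place of code of your own. Each camera call takes 0.05 s, during which the arm holds its last target.

TASK

Check the red-banded mandrel on the bench comparator: keeping it on the granite plate, roll it square under the measuring foot by pushing its side, and stop as soon as it presses lightly on the sprung pin of the back stop, without shoving it hard against the stop or knocking the gauge. Let go so that it stays there pressing on the pin, then press the green capture key on the readout once it is settled, and leave everything else where it is.

Things in the scene. Friction and masses are not known exactly. Their poses are not given: they have to be found in the camera images.
- gauge: Bench comparator, fixed: dark granite plate 240 (x) x 150 (y) x 40 mm high; origin at the centre of its underside. Its x axis points from the open loading end to the back stop and column: the mandrel is rolled along +x. A 28 mm steel column, 125 mm above the plate (its centre at x=+100), carries an arm (20 mm wide, 52 to 72 mm above the plate) and the measuring head.
- under_foot (a point): Point on the top of the granite plate (40 mm above the table) below the measuring foot, 30 mm along +x from the gauge's centre; axes as the gauge's.
- head (a point): Centre of the measuring head's aluminium box, 54 mm above under_foot: 32 (x) x 26 (y) x 36 mm high, with a small cap up to 78 mm above the plate. Anything pushing the mandrel home from above must pass on both sides of head and foot, e.g. two spread fingers about 60 to 70 mm apart.
- foot_face (a point): Measuring foot: sprung steel shoe 16 mm wide (y); this point is on its flat underside, 23 mm above under_foot. The flat runs from x=-16 to +14 mm here, a lead-in slopes up at 22 degrees from x=-16 to -29. It rises up to 6 mm against about 7 N. The mandrel lifts it 2 mm: pushing in past the lead-in takes up to about 10 N, then a steady 4 to 7 N under the flat.
- mandrel: The mandrel to check: polished, slippery, loose aluminium cylinder 25 mm in diameter, 110 mm long, about 0.15 kg (0.1 to 0.2), with a red band near each end; lies on the granite plate before the foot. Origin at its centre, its y axis along the cylinder (x and z turn as it rolls).
- stop_block: Blue block of the back stop, 16 x 36 x 26 mm high, fixed on the granite plate; origin at the centre of its underside, 70 mm along +x from the gauge's centre, axes as the gauge's. It carries a brass barrel with a sprung pin at its tip. More than 3.5 N from the mandrel on this stop is too much.
- stop_bore (a point): Centre of the block's front face, 12.5 mm above the plate, where barrel and pin (6 mm thick) come out to -x. How far they stand out differs each time and is not reported: the mandrel's axis meets the pin anywhere from 8 mm before to 8 mm behind under_foot (x). The pin gives 3 mm, 0.6 N at first touch to 1.9 N, then is solid. The foot's friction holds a mandrel left pressing on it.
- readout: Readout of the gauge, fixed: grey box 120 (x) x 110 (y) x 45 mm high with an upright black display on its far (+x) half, up to 95 mm high; stands left or right of the gauge. Origin at the centre of its underside.
- capture_top (a point): Centre of the top of the green round capture key (24 mm across) on the readout, 66 mm above the table; pressed straight down.
- capture (a joint): Travel of the capture key in m: 0 released, 0.005 fully down (about 4 N); springs back. It counts from 0.0035.
- cleaver: Bystander: blue and silver fibre cleaver 75 x 95 x 48 mm, loose, on the side of the gauge where the readout is not; origin under its centre.
- mandrel_a: Bystander: blue-banded mandrel 22 mm thick, 110 mm long, in the black rack behind the gauge; origin at its centre.
- mandrel_b: Bystander: green-banded mandrel 17 mm thick, 110 mm long, in the same rack; origin at its centre.
- bottle: Bystander: white alcohol pump bottle 72 mm thick, 140 mm high, loose; origin under its centre.
- cap_jar: Bystander: clear jar with red lid, 56 mm thick, 60 mm high, loose; origin under its centre.
- power_meter: Bystander: yellow optical power meter 170 x 85 x 34 mm, lying loose; origin under its centre.
- stripper: Bystander: fibre stripper, 160 mm long, lying loose; origin under its pivot.
- driver: Bystander: screwdriver with red handle, 160 mm long, lying loose; origin under it.
Mind the look-alikes: they are no part of the job. Leave any pink look-alike of the mandrel alone.

How it is judged:
By the outcome, as a careful person would: the job done as asked, in the order asked, and still so for the second after the job is handed in, with the robot touching nothing.
It also fails if it takes over 72 s, if anything falls off the work surface, if the arm or the gripper's body presses on something with over 40 N, if the wrist force passes 120 N, or if a joint passes its speed limit or range.

## Working session

There is one attempt and no reset: what is moved stays moved. The work goes in short steps, Python scripts to look and compute and a tool call to move; the robot and the scene stay as the last step left them, time stands still between calls to the robot, and variables do not carry over. Pictures are saved under pics/ and viewed, and the job is handed in when it is done.

Besides the shell and the picture viewer there is one more tool, called by a JSON object that holds its "fn" and its "kwargs". carry_out: Moves the arm, as the interface text tells. Its arguments: {"type":"object","properties":{"commands":{"type":"array","items":{"type":"array","items":{"type":"array","items":{"type":"number"}}}},"grip_force":{"type":"number"}},"required":["commands"]}

```bash
mkdir -p pics
cat > h.py <<'E'
import numpy as np, cv2
from station import monitor, vision, robot
def snap(n,f):
    im=vision.camera(n); cv2.imwrite('pics/'+f,im); return im
def ray(cal,u,v):
    K,R,t=[np.array(cal[k],float) for k in('K','R','t')]
    t=t.ravel(); return -R.T@t, R.T@np.linalg.inv(K)@np.array([u,v,1.])
def onz(cal,u,v,z):
    c,d=ray(cal,u,v); return c+d*(z-c[2])/d[2]
def proj(cal,X):
    K,R,t=[np.array(cal[k],float) for k in('K','R','t')]
    p=K@(R@np.array(X,float)+t.ravel()); return p[:2]/p[2]
E
python3 - <<'E'
from h import *
np.set_printoptions(precision=3,suppress=True)
print(monitor.get_obs())
for n in('top','side','wrist'):
    snap(n,n+'0.png'); c=vision.calibration(n); print(n,c['K'],ray(c,320,200))
E
```

```text
{'time': 0.0, 'joint_pos': array([-81.074,  15.848,  86.294,  -0.   ,  77.962,  -6.934]), 'dq': array([ 0.072, -0.049, -0.018,  0.016, -0.075, -0.197]), 'effort': array([  0.   , -40.458, -23.723,   0.07 ,   0.035,  -0.   ]), 'tcp_pos': array([ 157.024, -552.505,  173.11 ]), 'orientation': array([-179.897,   -0.012,   15.86 ]), 'ft_force': array([0.51 , 0.105, 0.046]), 'moment': array([ 0.035,  0.002, -0.013]), 'opening': 93.84418222221915}
top [[438.286   0.    312.783]
 [  0.    438.286 192.087]
 [  0.      0.      1.   ]] (array([ 482.879,   -2.991, 1275.492]), array([ 0.043, -0.008, -0.999]))
side [[501.665   0.    319.862]
 [  0.    501.665 193.788]
 [  0.      0.      1.   ]] (array([ -415.969, -1062.032,   937.363]), array([ 0.587,  0.623, -0.517]))
wrist [[349.691   0.    319.692]
 [  0.    349.691 202.151]
 [  0.      0.      1.   ]] (array([ 234.224, -531.629,  383.516]), array([-0.257, -0.072, -0.964]))
```

View pics/top0.png

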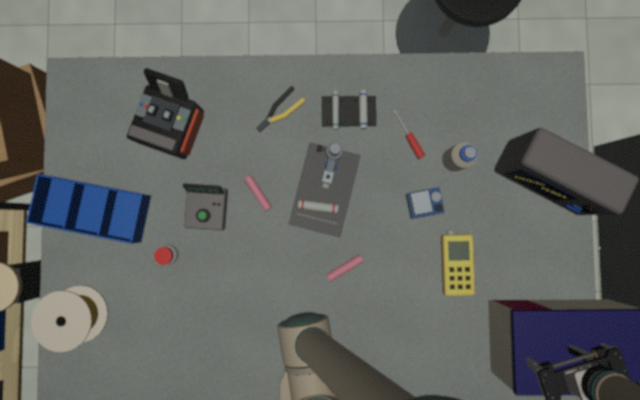

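View pics/side0.png

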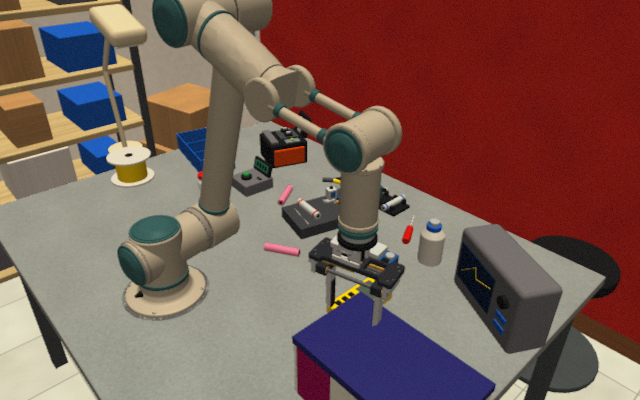

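View pics/wrist0.png

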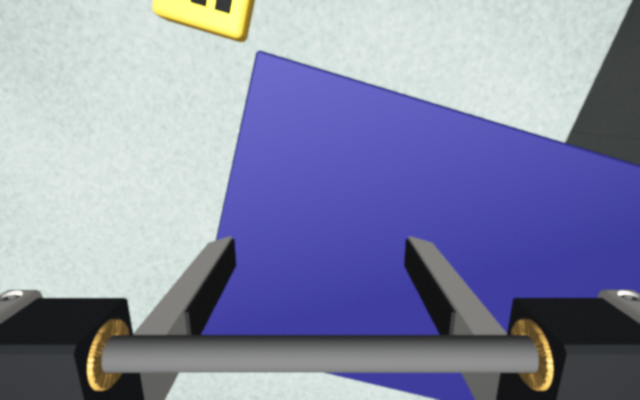

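Run:
```python
from h import *
im=cv2.imread('pics/top0.png')
cv2.imwrite('pics/c0.png',cv2.resize(im[125:255,170:390],None,fx=3.6,fy=3.6,interpolation=cv2.INTER_CUBIC))
c=vision.calibration('top')
# plate
g=im.astype(int).max(2)
print(im[225,320],im[180,350],im[250,300],im[200,380])
hsv=cv2.cvtColor(im,cv2.COLOR_BGR2HSV)
m=(g<92).astype(np.uint8); m[:, :285]=0; m[:,365:]=0; m[:138]=0; m[240:]=0
n,l,s,ce=cv2.connectedComponentsWithStats(m); i=1+s[1:,4].argmax(); cn=cv2.findContours((l==i).astype(np.uint8),0,2)[0][0]
r=cv2.minAreaRect(cn); b=cv2.boxPoints(r); print(r); print(np.array([onz(c,*p,40) for p in b]).round(1))
def blobs(lo,hi,name,z):
    m=cv2.inRange(hsv,lo,hi)
    n,l,s,ce=cv2.connectedComponentsWithStats(m)
    for k in range(1,n):
        if s[k,4]>8: print(name,ce[k].round(1),s[k],onz(c,*ce[k],z).round(1))
blobs((50,90,40),(80,255,255),'green',66)
blobs((0,90,60),(8,255,255),'red',52.5)
blobs((170,110,60),(180,255,255),'red2',52.5)
```

```text
[84 86 86] [80 83 84] [112 117 114] [114 119 115]
((324.5, 189.0), (52.387691497802734, 84.64492797851562), 14.03624439239502)
[[ 470.7   75.6   40. ]
 [ 703.2   15.8   40. ]
 [ 665.2 -128.    40. ]
 [ 433.8  -66.8   40. ]]
green [201.7 215. ] [198 211   9   9  62] [497.1 314.6  66. ]
red [145.6 105.8] [144 104   4   4  12] [808.8 479.9  52.5]
red [191.1 131.6] [180 108  23  47 457] [733.1 349.8  52.5]
red [414.8 145.4] [406 133  19  26 220] [ 686.9 -280.5   52.5]
red [302.3 203.8] [302 201   2   8  11] [525.9  37.   52.5]
red [333.3 207.4] [333 205   2   7  10] [515.1 -49.5  52.5]
red [162.9 255.4] [154 247  19  18 270] [386.2 425.5  52.5]
```

View pics/c0.png

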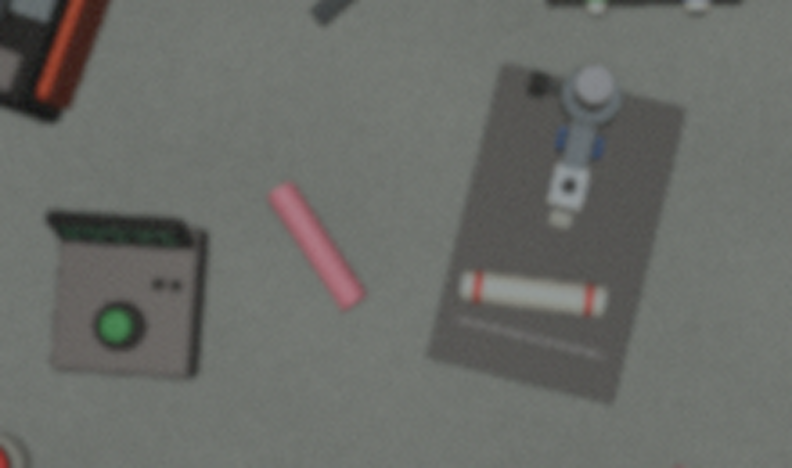

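```bash
cat >> h.py <<'E'
from scipy.spatial.transform import Rotation as Ro
G0=np.array([568.2,-25.9,0]); GY=-14.4
def camtool():
    o=monitor.get_obs(); c=vision.calibration('wrist'); Rt=Ro.from_euler('xyz',o['orientation'],degrees=True).as_matrix()
    C,_=ray(c,0,0); return Rt.T@(C-o['tcp_pos']), Rt.T@np.array(c['R']).T   # cam pos, cam->tool rot
E
python3 - <<'E'
from h import *
np.set_printoptions(precision=3,suppress=True)
p,R=camtool(); print(p,R)
gx=Ro.from_euler('z',GY,degrees=True)
tgt=G0+gx.apply([48,0,52.5])
for th in (40,45,50):
    Rt=(gx*Ro.from_euler('x',th,degrees=True)*Ro.from_euler('x',180,degrees=True)).as_matrix()
    for D in (280,310):
        cam=tgt-Rt@R[:,2]*D; tcp=cam-Rt@p
        print(th,D,cam,tcp,gx.inv().apply(tcp-G0))
E
```

```text
[  80.006    0.58  -210.191] [[-0.001 -0.962 -0.273]
 [ 1.    -0.001 -0.   ]
 [ 0.    -0.273  0.962]]
40 280 [ 645.553 -224.645  258.778] [601.771 -73.455  98.135] [ 44.343 -37.712  98.135]
40 310 [ 648.86  -244.66   280.879] [605.078 -93.47  120.236] [ 52.523 -56.276 120.236]
45 280 [ 641.246 -241.42   242.892] [600.818 -77.168  94.674] [ 44.343 -41.546  94.674]
45 310 [ 644.091 -263.232  263.291] [603.663 -98.981 115.073] [ 52.523 -61.965 115.073]
50 280 [ 637.3   -256.79   225.557] [599.943 -80.575  90.893] [ 44.343 -45.063  90.893]
50 310 [ 639.722 -280.249  244.099] [ 602.365 -104.035  109.435] [ 52.523 -67.183 109.435]
```

{"fn": "carry_out", "kwargs": {"commands": [[[0,0,0,0,0,0.04,0.094],[0,0,0,0.01,0.01,0.04,0.094],[0,0,-4,0.03,0.03,0.02,0.094],[0,0,-4,0.034,0.034,0,0.094],[0,0,-4,0.034,0.034,0,0.094]]]}}

```text
time: 0.65
tcp_pos: [266.0, -444.5, 274.6]
orientation: [179.9, -0.0, 3.6]
ft_force: [0.5, -0.9, 0.4]
opening: 93.9
```

{"fn": "carry_out", "kwargs": {"commands": [[[0,0,-4,0.034,0.034,0,0.094],[0,0,-4,0.034,0.034,0,0.094],[0,0,-4,0.034,0.034,0,0.094],[0,0,-4,0.034,0.034,0,0.094],[0,0,-2.3,0.034,0.034,0,0.094]]]}}

```text
time: 1.15
tcp_pos: [436.1, -273.5, 273.9]
orientation: [180.0, 0.0, -14.6]
ft_force: [0.5, -1.1, 0.3]
opening: 94.1
```

{"fn": "carry_out", "kwargs": {"commands": [[[0,0,0,0.034,0.034,0,0.094],[0,0,0,0.034,0.034,0,0.094],[0,0,0,0.034,0.034,0,0.094],[0,0,0,0.034,0.034,0,0.094],[0,0,0,0.02,0.02,0,0.094]]]}}

```text
time: 1.65
tcp_pos: [593.0, -116.1, 273.2]
orientation: [-179.9, 0.0, -14.3]
ft_force: [0.2, -0.3, 0.7]
opening: 94.2
```

{"fn": "carry_out", "kwargs": {"commands": [[[0,0,0,0,0,0,0.094]]]}}

```text
time: 1.75
tcp_pos: [593.2, -116.0, 272.7]
orientation: [-179.9, 0.1, -14.2]
ft_force: [-0.8, -0.6, 0.1]
opening: 94.2
```

Run:
```python
from h import *
snap('wrist','w1.png'); c=vision.calibration('wrist'); np.savez('w1.npz',**{k:np.array(c[k]) for k in 'KRt'}); print(monitor.get_obs()['tcp_pos'])
```

```text
[ 591.65457215 -117.82693988  272.99073855]
```

View pics/w1.png

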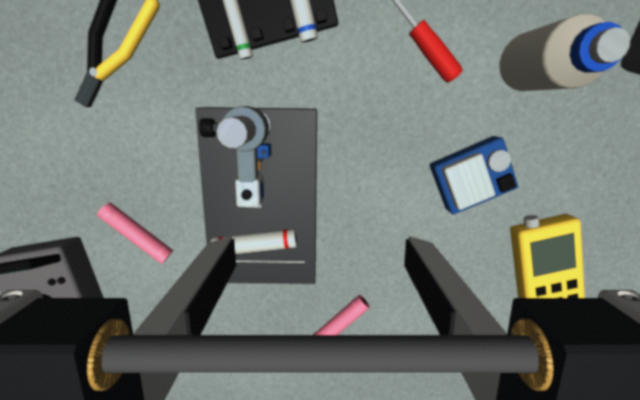

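Run:
```python
from h import *
im=cv2.imread('pics/w1.png'); c=dict(np.load('w1.npz'))
cv2.imwrite('pics/w1c.png',cv2.resize(im[95:295,180:340],None,fx=3,fy=3,interpolation=cv2.INTER_CUBIC))
for p in [(196,108),(317,109),(315,283)]: print(p,onz(c,*p,40).round(1))
```

```text
(196, 108) [700.7  10.5  40. ]
(317, 109) [ 662.9 -132.6   40. ]
(315, 283) [433.9 -70.8  40. ]
```

View pics/w1c.png

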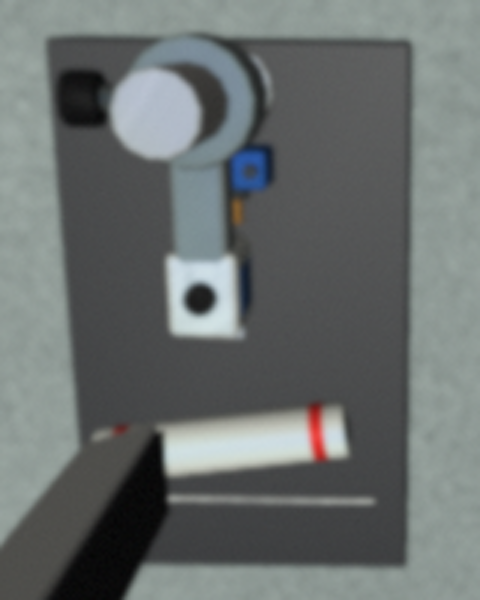

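{"fn": "carry_out", "kwargs": {"commands": [[[7.26,-1.86,0,0.002,-0.002,0,0.094],[7.26,-1.86,0,0.002,-0.002,-0.02,0.094],[7.26,-1.86,0,0.002,0,-0.03,0.094],[7.26,-1.86,0,0.002,0,-0.03,0.094],[7.26,-1.86,0,0.002,0,-0.03,0.094]]]}}

```text
time: 2.3
tcp_pos: [600.6, -125.3, 164.4]
orientation: [-142.4, -0.2, -14.6]
ft_force: [1.2, -0.2, -1.6]
opening: 94.0
```

{"fn": "carry_out", "kwargs": {"commands": [[[7.26,-1.86,0,0.002,0,-0.02,0.094],[0,0,0,0,0,-0.01,0.094],[0,0,0,0,0,0,0.094]]]}}

```text
time: 2.6
tcp_pos: [601.7, -124.0, 132.5]
orientation: [-135.0, 0.3, -14.6]
ft_force: [1.3, 0.7, 0.5]
opening: 94.0
```

Run:
```python
from h import *
c=vision.calibration('wrist');snap('wrist','w2.png');  np.savez('w2.npz',**{k:np.array(c[k]) for k in 'KRt'}); print(monitor.get_obs()['tcp_pos'])
```

```text
[ 602.91011384 -123.4197465   134.67752323]
```

View pics/w2.png

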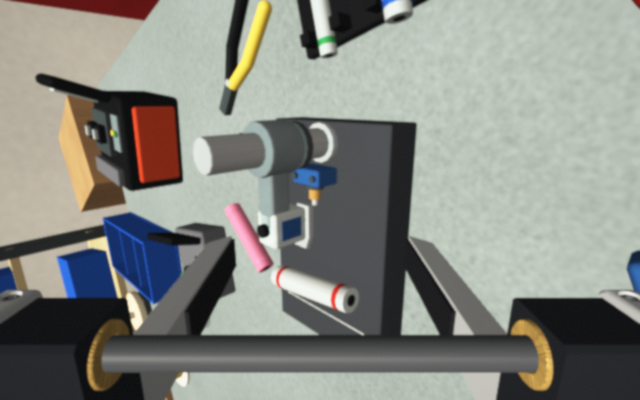

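Run:
```python
from h import *
im=cv2.imread('pics/w2.png')
cv2.imwrite('pics/w2c.png',cv2.resize(im[150:260,250:350],None,fx=6,fy=5.4,interpolation=cv2.INTER_CUBIC)) 
cv2.imwrite('pics/w2d.png',cv2.resize(im[105:345,220:430],None,fx=2.5,fy=2.5,interpolation=cv2.INTER_CUBIC))
```

```text
(no output)
```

View pics/w2c.png

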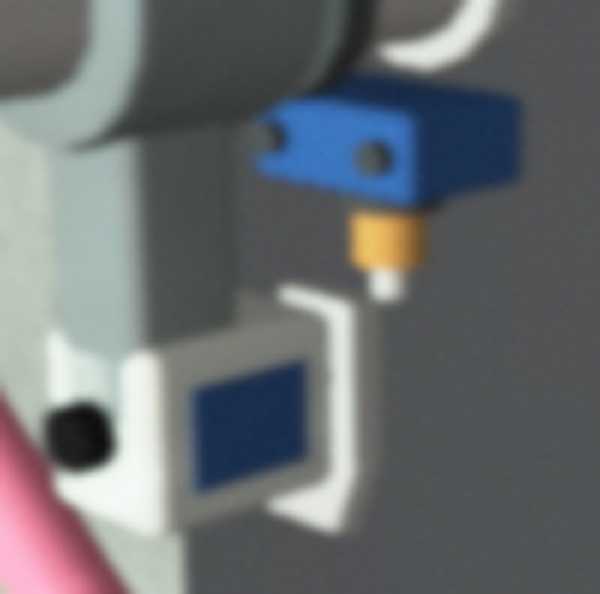

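View pics/w2d.png

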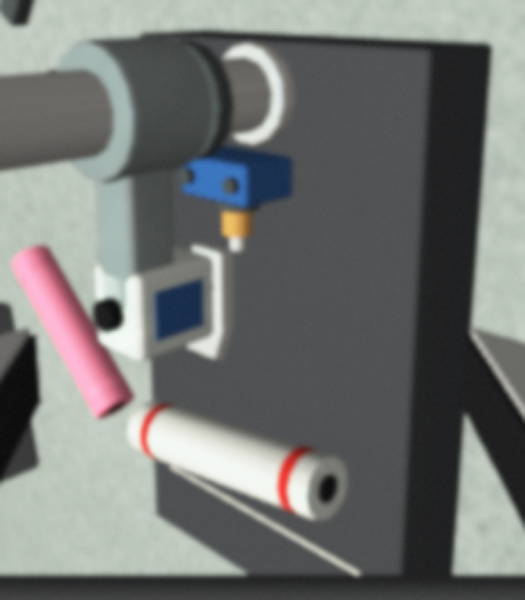

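Run:
```python
from h import *
c=dict(np.load('w2.npz')); c1=dict(np.load('w1.npz'))
G0=np.array([567.3,-30.2,0]);gx=Ro.from_euler('z',-15,degrees=True)
L=lambda X: gx.inv().apply(X-G0).round(1)
w=lambda a,b:(250+(a+.5)/6-.5,150+(b+.5)/5.4-.5)
print('pintip',L(onz(c,*w(387,299),52.5)))
print('barrel end',L(onz(c,*w(388,268),52.5)))
print('blk top fr right',L(onz(c,*w(415,207),66)),'exp 62,-18')
print('blk top bk right',L(onz(c,*w(415,108),66)),'exp 78,-18')
print('blk bot fr right',L(onz(c,*w(522,178),40)))
print('blk bot bk right',L(onz(c,*w(522,95),40)))
print('blk top fr left',L(onz(c,*w(255,170),66)),'exp 62 18')
print('head top fr right',L(onz(c,*w(160,530),112)),'exp 14,-13')
print('head top bk right',L(onz(c,*w(135,350),112)))
d=lambda a,b:(220+(a+.5)/2.5-.5,105+(b+.5)/2.5-.5)
for p in [(490,46),(432,45),(404,577)]: print('plate?',L(onz(c,*d(*p),40)))
```

```text
pintip [40.7  5.3 52.5]
barrel end [46.6  5.1 52.5]
blk top fr right [ 63.8 -14.7  66. ] exp 62,-18
blk top bk right [ 80.5 -14.7  66. ] exp 78,-18
blk bot fr right [ 64.2 -12.6  40. ]
blk bot bk right [ 78.9 -12.3  40. ]
blk top fr left [64.2 21.8 66. ] exp 62 18
head top fr right [ 18.4  -9.6 112. ] exp 14,-13
head top bk right [ 47.4  -5.6 112. ]
plate? [123.  -91.6  40. ]
plate? [122.3 -71.1  40. ]
plate? [-74.1 -72.5  40. ]
```

{"fn": "carry_out", "kwargs": {"commands": [[[-7.26,1.86,0,0,0,0.02,0.094],[-7.26,1.86,0,0,0,0.02,0.094],[-7.26,1.86,0,-0.01,0.01,0.02,0.094],[-7.26,1.86,0,-0.02,0.02,0,0.08],[-7.26,1.86,0,-0.03,0.03,0,0.07]]]}}

```text
time: 3.15
tcp_pos: [545.8, -62.8, 200.2]
orientation: [-172.8, -0.8, -14.4]
ft_force: [0.8, 1.0, -0.3]
opening: 81.3
```

{"fn": "carry_out", "kwargs": {"commands": [[[-7.26,1.86,0,-0.03,0.03,0,0.065],[0,0,0,-0.03,0.03,0,0.065],[0,0,0,-0.004,0.004,0,0.065],[0,0,0,0,0,0,0.065],[0,0,0,0,0,0,0.065]]]}}

```text
time: 3.65
tcp_pos: [480.5, 0.7, 196.2]
orientation: [-180.0, -0.3, -14.4]
ft_force: [-0.7, -0.0, -0.1]
opening: 64.9
```

Run:
```python
from h import *
c=vision.calibration('wrist');snap('wrist','w3.png');snap('top','t3.png');  np.savez('w3.npz',**{k:np.array(c[k]) for k in 'KRt'}); o=monitor.get_obs(); print(o['tcp_pos'],o['orientation'],o['opening'])
```

```text
[ 4.80449109e+02 -2.26301832e-01  1.94887977e+02] [ 1.79991948e+02 -1.42710531e-01 -1.45243214e+01] 65.193789775516
```

View pics/w3.png

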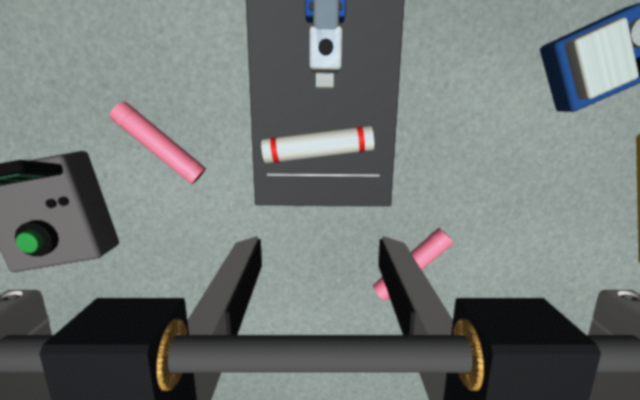

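Run:
```python
from h import *
im=cv2.imread('pics/w3.png'); c=dict(np.load('w3.npz'))
cv2.imwrite('pics/w3c.png',cv2.resize(im[0:220,235:415],None,fx=2.7,fy=2.7,interpolation=cv2.INTER_CUBIC))
g=cv2.cvtColor(im,cv2.COLOR_BGR2GRAY).astype(float)
def edge(rows,lo,hi,sg):
    P=[]
    for r in rows:
        d=np.diff(cv2.GaussianBlur(g[r:r+1],(5,1),0)[0])*sg
        k=lo+np.argmax(d[lo:hi]); P.append(onz(c,k+.5,r,40)[:2])
    P=np.array(P); vx,vy,x,y=cv2.fitLine(P.astype(np.float32),cv2.DIST_HUBER,0,.01,.01).ravel(); s=np.sign(vx)
    return np.degrees(np.arctan2(s*vy,s*vx)),np.array([x,y])
a1,p1=edge(range(5,195,3),240,262,-1); a2,p2=edge(range(5,195,3),385,410,1)
print(a1,p1,a2,p2)
gT=g.T.copy(); P=[]
for u in range(262,386,4):
    d=np.diff(cv2.GaussianBlur(g[:,u:u+1],(1,5),0)[:,0]); k=195+np.argmax(d[195:215]); P.append(onz(c,u,k+.5,40)[:2])
P=np.array(P);vx,vy,x,y=cv2.fitLine(P.astype(np.float32),cv2.DIST_HUBER,0,.01,.01).ravel();s=np.sign(vy)
print('end yaw',np.degrees(np.arctan2(-s*vx,s*vy)),x,y)
a=np.radians(np.mean([a1,a2])); ex=np.array([np.cos(a),np.sin(a)]); ey=np.array([-ex[1],ex[0]])
print('half width', (p1-p2)@ey, 'G0', )
G=ex*(np.array([x,y])@ex+120)+ey*((p1+p2)@ey/2); print(G,np.degrees(a))
hsv=cv2.cvtColor(im,cv2.COLOR_BGR2HSV); m=cv2.inRange(hsv,(0,120,60),(9,255,255))|cv2.inRange(hsv,(174,120,60),(180,255,255))
n,l,s,ce=cv2.connectedComponentsWithStats(m)
for k in range(1,n):
    if s[k,4]>20:
        X=onz(c,*ce[k],56)[:2]-G; print(ce[k],s[k,4],X@ex,X@ey)
t=monitor.get_obs()['tcp_pos'][:2]-G; print('tcp loc',t@ex,t@ey)
```

```text
-14.899709 [577.8702   48.63102] -14.907867 [540.5882  -95.98341]
end yaw -14.4459505 454.7069 6.9282403
half width 149.33829 G0
[569.9776   -26.536888] -14.903786
[360.86923077 138.49230769] 130 -45.9645385338597 -37.21387542773058
[273.864 150.096] 125 -58.10909086805483 49.32878253299504
tcp loc -93.28366558506278 2.3990445237099487
```

View pics/w3c.png

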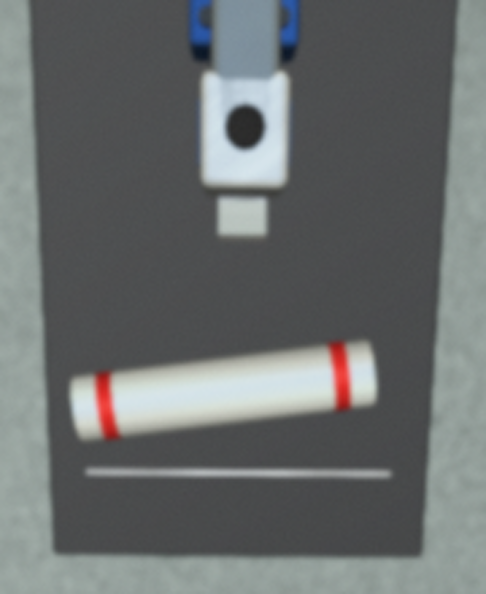

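{"fn": "carry_out", "kwargs": {"commands": [[[0,0,-0.35,0,0,-0.04,0.065],[0,0,0,0,0,-0.04,0.065],[0,0,0,0,0,-0.03,0.065],[0,0,0,0,0,-0.02,0.065],[0,0,0,0,0,0,0.065]]]}}

```text
time: 4.25
tcp_pos: [477.3, -0.2, 61.0]
orientation: [179.9, 0.4, -14.9]
ft_force: [0.3, -0.2, 0.6]
opening: 65.1
```

{"fn": "carry_out", "kwargs": {"commands": [[[0,0,0,0,0,-0.01,0.065],[0,0,0,0,0,-0.008,0.065],[0,0,0,0,0,0,0.065],[0,0,0,0,0,0,0.065]]]}}

```text
time: 4.65
tcp_pos: [479.6, 0.7, 46.4]
orientation: [-180.0, -0.1, -14.8]
ft_force: [1.0, 0.6, -0.2]
opening: 64.8
```

{"fn": "carry_out", "kwargs": {"commands": [[[0,0,0,0.0029,-0.00077,0,0.065],[0,0,0,0.0029,-0.00077,0,0.065],[0,0,0,0.0029,-0.00077,0,0.065],[0,0,0,0.0029,-0.00077,0,0.065],[0,0,0,0.0019,-0.00051,0,0.065]]]}}

```text
time: 5.15
tcp_pos: [493.1, -2.9, 46.1]
orientation: [180.0, -0.0, -14.8]
ft_force: [-0.5, -0.8, -0.2]
opening: 65.0
```

{"fn": "carry_out", "kwargs": {"commands": [[[0,0,0,0.0019,-0.00051,0,0.065],[0,0,0,0.0019,-0.00051,0,0.065],[0,0,0,0.0019,-0.00051,0,0.065],[0,0,0,0.0019,-0.00051,0,0.065],[0,0,0,0.0019,-0.00051,0,0.065]]]}}

```text
time: 5.65
tcp_pos: [502.3, -5.3, 46.0]
orientation: [180.0, -0.0, -14.8]
ft_force: [0.2, 0.3, -0.7]
opening: 64.8
```

{"fn": "carry_out", "kwargs": {"commands": [[[0,0,0,0.0019,-0.00051,0,0.065],[0,0,0,0.0019,-0.00051,0,0.065],[0,0,0,0.0019,-0.00051,0,0.065],[0,0,0,0.0019,-0.00051,0,0.065],[0,0,0,0.0019,-0.00051,0,0.065]]]}}

```text
time: 6.15
tcp_pos: [511.8, -7.9, 46.0]
orientation: [180.0, -0.0, -14.8]
ft_force: [-0.3, -0.4, 0.1]
opening: 65.0
```

```bash
cat >> h.py <<'E'
G=np.array([570.,-26.5]); a_=np.radians(-14.8); ex=np.array([np.cos(a_),np.sin(a_)]); ey=np.array([-ex[1],ex[0]])
def loc(X): d=np.array(X)[:2]-G; return round(d@ex,1),round(d@ey,1)
def look(n):
    o=monitor.get_obs(); c=vision.calibration('wrist'); snap('wrist',n+'.png'); np.savez(n+'.npz',**{k:np.array(c[k]) for k in 'KRt'})
    print(loc(o['tcp_pos']),o['tcp_pos'][2].round(1),o['orientation'].round(1),'F',np.round([o['ft_force'][:2]@ex,o['ft_force'][:2]@ey,o['ft_force'][2]],1),o['time'])
E
python3 -c "
from h import *
look('p1')"
```

```text
(np.float64(-61.0), np.float64(3.1)) 46.0 [180.   -0.  -14.8] F [-0.2 -0.5  0.1] 6.15
```

View pics/p1.png

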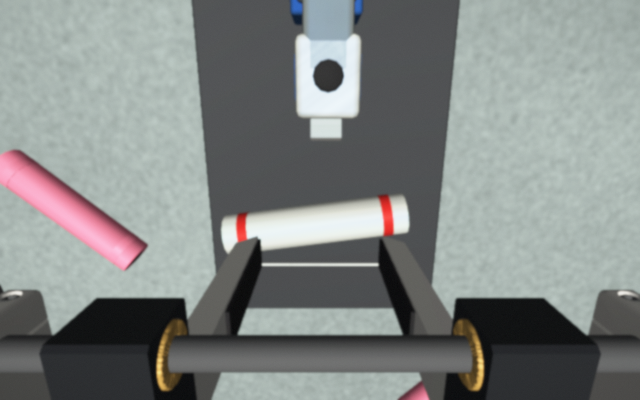

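{"fn": "carry_out", "kwargs": {"commands": [[[0,0,0,0.0019,-0.0005,0,0.065],[0,0,0,0.0019,-0.0005,0,0.065],[0,0,0,0.0019,-0.0005,0,0.065],[0,0,0,0.0019,-0.0005,0,0.065],[0,0,0,0.0019,-0.0005,0,0.065]]]}}

```text
time: 6.7
tcp_pos: [521.3, -10.4, 46.0]
orientation: [180.0, -0.0, -14.8]
ft_force: [0.8, 0.3, -0.2]
opening: 64.9
```

{"fn": "carry_out", "kwargs": {"commands": [[[0,0,0,0.0019,-0.0005,0,0.065],[0,0,0,0.0019,-0.0005,0,0.065],[0,0,0,0.0019,-0.0005,0,0.065],[0,0,0,0.0019,-0.0005,0,0.065],[0,0,0,0.0019,-0.0005,0,0.065]]]}}

```text
time: 7.2
tcp_pos: [530.8, -12.9, 46.0]
orientation: [180.0, 0.0, -14.8]
ft_force: [-0.3, -0.3, -0.5]
opening: 65.3
```

{"fn": "carry_out", "kwargs": {"commands": [[[0,0,0,0.0019,-0.0005,0,0.065],[0,0,0,0.0019,-0.0005,0,0.065],[0,0,0,0.0019,-0.0005,0,0.065],[0,0,0,0.0019,-0.0005,0,0.065],[0,0,0,0.001,-0.00025,0,0.065]]]}}

```text
time: 7.7
tcp_pos: [539.5, -15.2, 46.0]
orientation: [180.0, -0.0, -14.8]
ft_force: [-0.1, 0.0, -0.6]
opening: 65.1
```

```bash
python3 -c "
from h import *
look('p2')"
```

```text
(np.float64(-32.4), np.float64(3.2)) 46.0 [180.   -0.  -14.8] F [-0.1 -0.  -0.6] 7.7
```

View pics/p2.png

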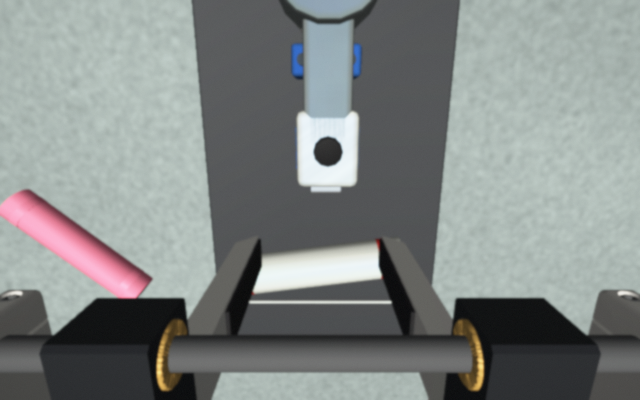

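```bash
python3 -c "
from h import *
snap('side','s2.png'); im=snap('top','t2.png')
cv2.imwrite('pics/t2c.png',cv2.resize(im[130:250,270:380],None,fx=5,fy=5,interpolation=cv2.INTER_CUBIC))
im=cv2.imread('pics/s2.png');cv2.imwrite('pics/s2c.png',cv2.resize(im[140:260,240:420],None,fx=4.4,fy=4.4,interpolation=cv2.INTER_CUBIC))
for n,pts in (('p1',[(320,265),(320,222)]),('p2',[(320,301),(320,265)])):
    c=dict(np.load(n+'.npz'))
    print(n,loc(onz(c,*pts[0],40)),loc(onz(c,*pts[1],58)))
    print(proj(c,np.r_[G+ex*(-32),46]))
"
```

```text
p1 (np.float64(-86.3), np.float64(2.8)) (np.float64(-49.3), np.float64(2.8))
[324.51369491 189.09105551]
p2 (np.float64(-85.2), np.float64(2.9)) (np.float64(-48.9), np.float64(2.9))
[324.43882595 232.55453622]
```

View pics/s2c.png

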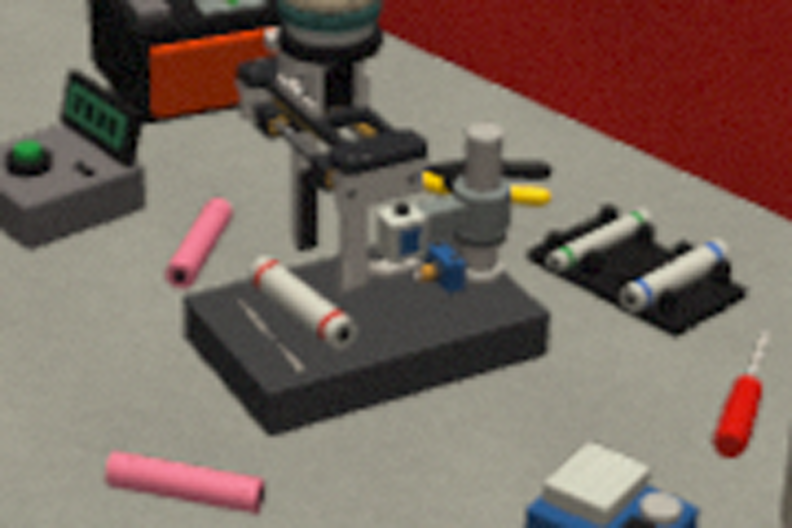

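View pics/t2c.png

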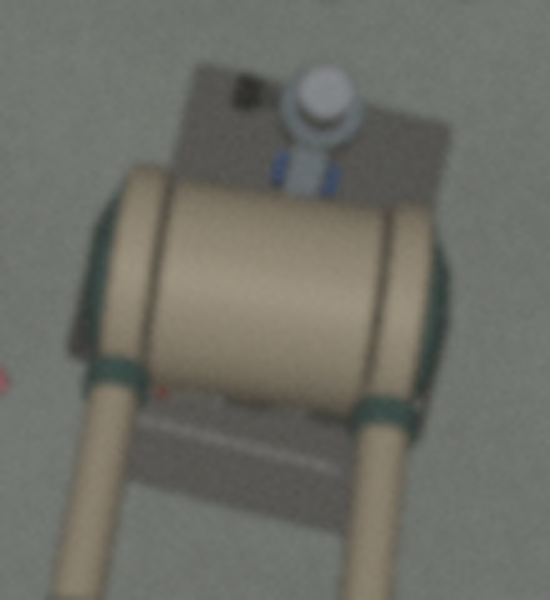

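```bash
python3 -c "
from h import *
c=vision.calibration('side'); w=vision.calibration('wrist')
o=monitor.get_obs(); print(o['tcp_pos'],o['joint_pos'])
for ly in (-29,-36,-42):
  for z in (46,66): 
    P=np.r_[G+ex*(-32)+ey*(ly+3),z]; q=proj(c,P); print(ly,z,q,(q[0]-240)*4.4,(q[1]-140)*4.4)
P=np.r_[G+ex*(-32)+ey*(41),46]; q=proj(c,P); print('left',q,(q[0]-240)*4.4,(q[1]-140)*4.4)
for P,n in ((np.r_[G+ex*-120+ey*-75,40],'corner'),(np.r_[G+ex*-120+ey*75,40],'corner2'),(np.r_[G+ex*-46+ey*-46,52.5],'mand')):
  q=proj(c,P); print(n,q,(q[0]-240)*4.4,(q[1]-140)*4.4)
"
```

```text
[539.22958725 -15.11559136  45.9542919 ] [-8.99353526e+00  1.87545531e+01  1.01660931e+02 -5.63195047e-03
  5.95930725e+01  9.58032523e+01]
-29 46 [317.57955989 213.036973  ] 341.35006352017956 321.3626811931527
-29 66 [317.6355869  207.88589678] 341.596582376096 298.69794583906724
-36 46 [318.57510344 214.06282042] 345.73045513036186 325.8764098335515
-36 66 [318.63747767 208.90138717] 346.0049017563863 303.16610353905867
-42 46 [319.43354993 214.94739761] 349.507619678759 329.7685494682743
-42 66 [319.50142932 209.77706606] 349.80628901364753 307.0190906479606
left [308.36484914 203.54177085] 300.8053362052615 279.5837917274052
corner [300.12594006 228.96324792] 264.5541362605758 391.4382908532229
corner2 [280.57818166 206.54510577] 178.54399931668883 292.798465392573
mand [316.65834841 215.37181888] 337.296732996267 331.636003061555
```

The mandrel has not moved. Two things agree that the fingertips end about 32 mm short of the reported TCP: the side view (tip near pixel (320,205), about 77 mm high), and the tip's row and spacing in the wrist view. So the fingers passed over the mandrel. I'll back off and come down lower, checking as I go.

{"fn": "carry_out", "kwargs": {"commands": [[[0,0,0,0,0,0.02,0.065],[0,0,0,-0.02,0.0052,0,0.065],[0,0,0,-0.02,0.0052,0,0.065],[0,0,0,-0.0196,0.0053,0,0.065],[0,0,0,0,0,-0.018,0.065]]]}}

```text
time: 8.35
tcp_pos: [478.4, 1.2, 49.5]
orientation: [-180.0, -0.1, -14.8]
ft_force: [0.7, -0.2, -0.1]
opening: 65.2
```

{"fn": "carry_out", "kwargs": {"commands": [[[0,0,0,0,0,-0.01,0.065],[0,0,0,0,0,-0.007,0.065],[0,0,0,0,0,-0.005,0.065],[0,0,0,0,0,0,0.065],[0,0,0,0,0,0,0.065]]]}}

```text
time: 8.85
tcp_pos: [480.1, 0.5, 26.0]
orientation: [180.0, -0.0, -14.8]
ft_force: [0.1, 0.4, 0.7]
opening: 64.8
```

```bash
python3 -c "
from h import *
look('p3')
im=snap('side','s3.png');cv2.imwrite('pics/s3c.png',cv2.resize(im[140:260,240:420],None,fx=4.4,fy=4.4,interpolation=cv2.INTER_CUBIC))
c=vision.calibration('side');t=monitor.get_obs()['tcp_pos'][:2]
for y in (-36,36):
  for z in (25,57): q=proj(c,np.r_[t+ey*y,z]); print(y,z,(q[0]-240)*4.4,(q[1]-140)*4.4)
"
```

```text
(np.float64(-93.8), np.float64(3.1)) 26.0 [180.   -0.  -14.8] F [0.  0.4 0.7] 8.85
-36 25 271.56270357021054 370.21819454143844
-36 57 271.2631168597622 333.86237542083074
36 25 229.8360977219359 323.3116787513113
36 57 229.14124398943636 287.6889413922095
```

View pics/s3c.png

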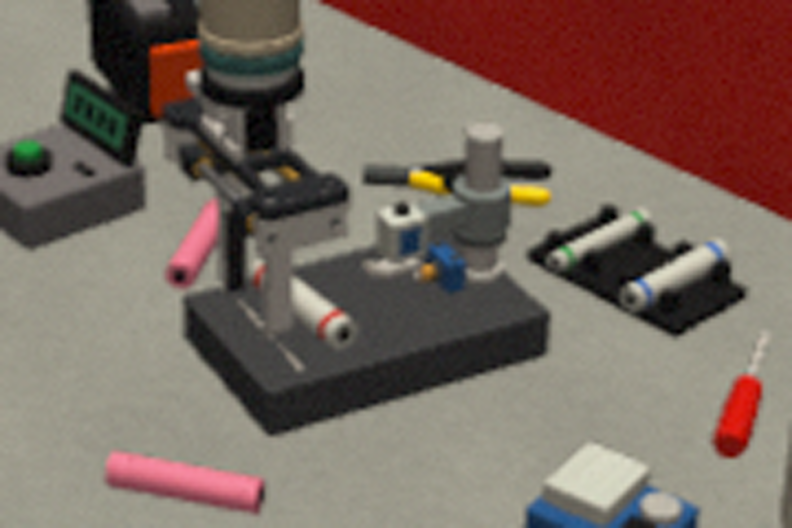

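View pics/p3.png

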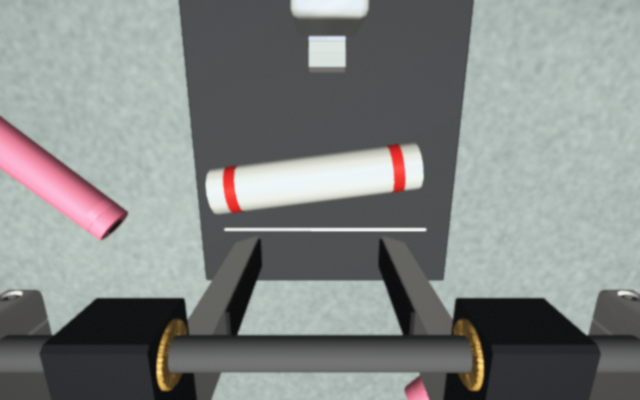

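{"fn": "carry_out", "kwargs": {"commands": [[[0,0,0,0,0,-0.006,0.065],[0,0,0,0.001,-0.0003,-0.005,0.065],[0,0,0,0.0029,-0.00077,0,0.065],[0,0,0,0.0029,-0.00077,0,0.065],[0,0,0,0.0029,-0.00077,0,0.065]]]}}

```text
time: 9.45
tcp_pos: [489.9, -2.1, 15.0]
orientation: [180.0, -0.0, -14.8]
ft_force: [-0.5, -0.2, 0.3]
opening: 64.8
```

{"fn": "carry_out", "kwargs": {"commands": [[[0,0,0,0.0019,-0.0005,0,0.065],[0,0,0,0.0019,-0.0005,0,0.065],[0,0,0,0.0019,-0.0005,0,0.065],[0,0,0,0.0019,-0.0005,0,0.065],[0,0,0,0.0019,-0.0005,0,0.065]]]}}

```text
time: 9.95
tcp_pos: [498.9, -4.5, 15.0]
orientation: [180.0, 0.0, -14.8]
ft_force: [0.9, 0.6, 1.6]
opening: 64.8
```

{"fn": "carry_out", "kwargs": {"commands": [[[0,0,0,0.0019,-0.0005,0,0.065],[0,0,0,0.0019,-0.0005,0,0.065],[0,0,0,0.0019,-0.0005,0,0.065],[0,0,0,0.0019,-0.0005,0,0.065],[0,0,0,0.0019,-0.0005,0,0.065]]]}}

```text
time: 10.45
tcp_pos: [508.5, -7.0, 15.0]
orientation: [180.0, -0.0, -14.8]
ft_force: [-0.1, -1.0, 0.8]
opening: 65.3
```

```bash
python3 -c "
from h import *
look('p4')"
```

```text
(np.float64(-64.4), np.float64(3.1)) 15.0 [180.   -0.  -14.8] F [ 0.1 -1.   0.8] 10.45
```

View pics/p4.png

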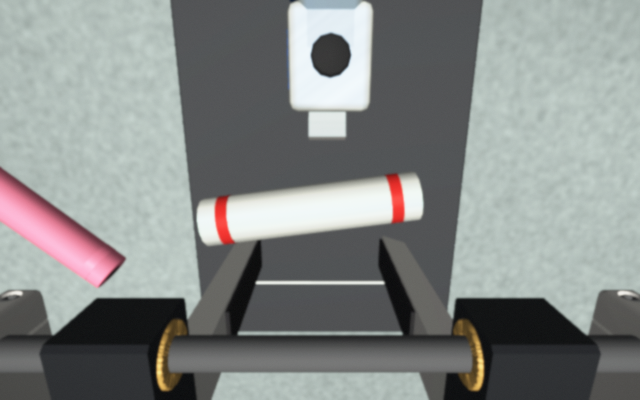

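{"fn": "carry_out", "kwargs": {"commands": [[[0,0,0,0.0019,-0.0005,0,0.065],[0,0,0,0.0019,-0.0005,0,0.065],[0,0,0,0.0019,-0.0005,0,0.065],[0,0,0,0.0019,-0.0005,0,0.065],[0,0,0,0.0019,-0.0005,0,0.065]]]}}

```text
time: 11.0
tcp_pos: [518.0, -9.6, 15.0]
orientation: [180.0, -0.0, -14.8]
ft_force: [-1.2, -0.0, 1.0]
opening: 64.6
```

```bash
cat >> h.py <<'E'
def bands(n,z=57):
    im=cv2.imread('pics/'+n+'.png'); c=dict(np.load(n+'.npz'))
    hsv=cv2.cvtColor(im,cv2.COLOR_BGR2HSV); m=cv2.inRange(hsv,(0,120,60),(9,255,255))|cv2.inRange(hsv,(174,120,60),(180,255,255))
    k,l,s,ce=cv2.connectedComponentsWithStats(m); P=[]
    for i in range(1,k):
        if s[i,4]>25: P.append(loc(onz(c,*ce[i],z))); print('band',s[i].tolist(),[float(v) for v in P[-1]])
    if len(P)==2:
        a,b=sorted(P,key=lambda p:p[1]); print('skew',np.degrees(np.arctan2(-(b[0]-a[0]),b[1]-a[1])).round(2),'mid',np.mean([a,b],0))
E
python3 -c "
from h import *
look('p5');bands('p3');bands('p4');bands('p5')"
```

```text
(np.float64(-54.6), np.float64(3.1)) 15.0 [180.   -0.  -14.8] F [-1.2 -0.3  1. ] 11.0
band [388, 144, 17, 48, 515] [-45.7, -37.4]
band [223, 166, 19, 47, 490] [-57.4, 50.2]
skew 7.61 mid [-51.55   6.4 ]
band [386, 174, 18, 49, 555] [-29.5, -35.2]
band [215, 196, 19, 49, 529] [-41.3, 52.5]
skew 7.66 mid [-35.4    8.65]
band [384, 174, 17, 50, 555] [-19.9, -33.8]
band [212, 196, 20, 49, 528] [-31.7, 53.8]
skew 7.67 mid [-25.8  10. ]
```

View pics/p5.png

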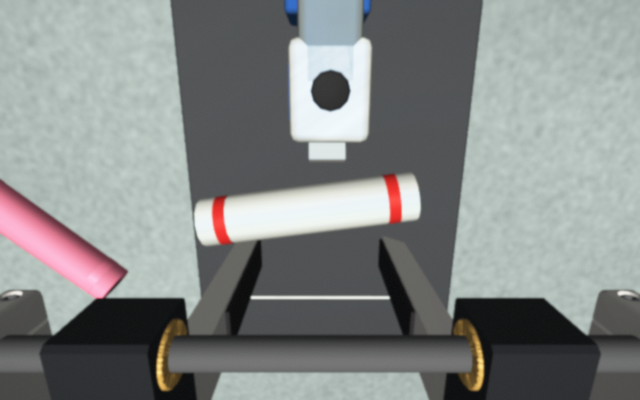

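{"fn": "carry_out", "kwargs": {"commands": [[[0,0,0,0.0019,-0.0005,0,0.065],[0,0,0,0.0019,-0.0005,0,0.065],[0,0,0,0.0019,-0.0005,0,0.065],[0,0,0,0.0019,-0.0005,0,0.065],[0,0,0,0.0019,-0.0005,0,0.065]]]}}

```text
time: 11.55
tcp_pos: [527.5, -12.0, 15.0]
orientation: [180.0, 0.0, -14.8]
ft_force: [-0.1, 0.2, 0.2]
opening: 65.2
```

{"fn": "carry_out", "kwargs": {"commands": [[[0,0,0,0.0019,-0.0005,0,0.065],[0,0,0,0.0019,-0.0005,0,0.065],[0,0,0,0.0019,-0.0005,0,0.065],[0,0,0,0.0019,-0.0005,0,0.065],[0,0,0,0.0019,-0.0005,0,0.065]]]}}

```text
time: 12.05
tcp_pos: [537.0, -14.5, 15.0]
orientation: [180.0, 0.0, -14.8]
ft_force: [-0.1, 0.6, 0.4]
opening: 65.2
```

{"fn": "carry_out", "kwargs": {"commands": [[[0,0,0,0.0019,-0.0005,0,0.065],[0,0,0,0.0019,-0.0005,0,0.065],[0,0,0,0.0019,-0.0005,0,0.065],[0,0,0,0.0019,-0.0005,0,0.065],[0,0,0,0.0019,-0.0005,0,0.065]]]}}

```text
time: 12.55
tcp_pos: [546.5, -17.0, 15.0]
orientation: [180.0, -0.0, -14.8]
ft_force: [-0.3, -0.5, 0.4]
opening: 65.0
```

```bash
python3 -c "
from h import *
look('p6');bands('p6')"
```

```text
(np.float64(-25.1), np.float64(3.1)) 15.0 [180.   -0.  -14.8] F [-0.2 -0.6  0.4] 12.55
band [376, 175, 18, 50, 555] [9.1, -29.9]
band [205, 197, 19, 49, 517] [-2.8, 57.7]
skew 7.74 mid [ 3.15 13.9 ]
```

View pics/p6.png

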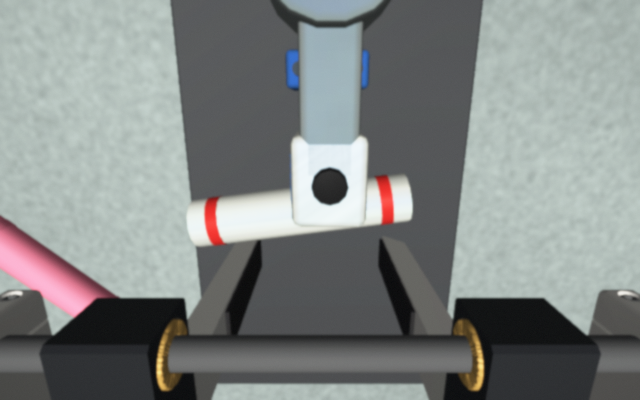

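{"fn": "carry_out", "kwargs": {"commands": [[[0,0,0,-0.0116,0.0031,0,0.08],[0,0,0,0,0,0,0.094],[0,0,0,0.0031,0.0116,0,0.094],[0,0,0,0.0031,0.0116,0,0.094],[0,0,0,0,0,0,0.094]]]}}

```text
time: 13.1
tcp_pos: [541.7, 11.0, 15.2]
orientation: [-180.0, -0.0, -14.7]
ft_force: [-0.8, -0.6, -0.8]
opening: 94.1
```

```bash
python3 -c "
from h import *
look('p7');bands('p7');print(monitor.get_obs()['opening'])"
```

```text
(np.float64(-36.9), np.float64(29.1)) 15.2 [-180.    -0.   -14.7] F [-0.6 -0.8 -0.8] 13.1
band [435, 161, 15, 39, 237] [4.4, -32.8]
band [256, 172, 19, 50, 548] [-1.6, 57.0]
skew 3.82 mid [ 1.4 12.1]
94.20495270997465
```

View pics/p7.png

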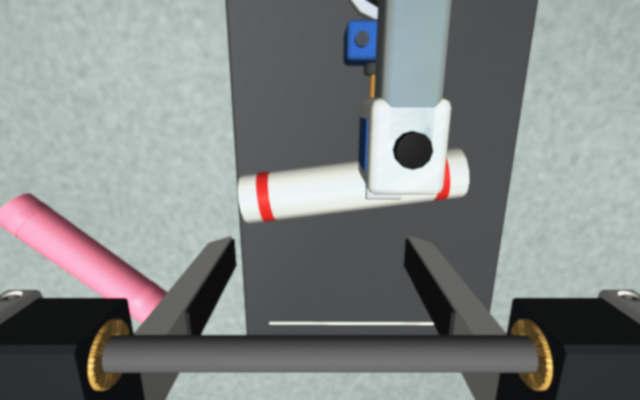

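{"fn": "carry_out", "kwargs": {"commands": [[[0,0,0,0.0099,-0.0026,0,0.094],[0,0,0,0.0098,-0.0026,0,0.094],[0,0,0,0,0,0,0.094],[0,0,0,-0.0005,-0.0019,0,0.094],[0,0,0,-0.0005,-0.0019,0,0.094]]]}}

```text
time: 13.65
tcp_pos: [559.4, -0.1, 14.8]
orientation: [180.0, 0.0, -14.8]
ft_force: [-0.3, 0.4, 0.9]
opening: 94.0
```

{"fn": "carry_out", "kwargs": {"commands": [[[0,0,0,-0.0005,-0.0019,0,0.094],[0,0,0,-0.0005,-0.0019,0,0.094],[0,0,0,-0.0005,-0.0019,0,0.094],[0,0,0,-0.0005,-0.0019,0,0.094]]]}}

```text
time: 14.05
tcp_pos: [557.5, -7.4, 15.0]
orientation: [-180.0, 0.0, -14.8]
ft_force: [-0.2, 0.9, 0.3]
opening: 93.9
```

```bash
python3 -c "
from h import *
look('p8');bands('p8')"
```

```text
(np.float64(-17.0), np.float64(15.3)) 15.0 [-180.     0.   -14.8] F [-0.4  0.8  0.3] 14.05
band [408, 186, 20, 49, 555] [11.6, -35.0]
band [240, 211, 19, 48, 511] [-2.0, 52.3]
skew 8.85 mid [4.8  8.65]
```

View pics/p8.png

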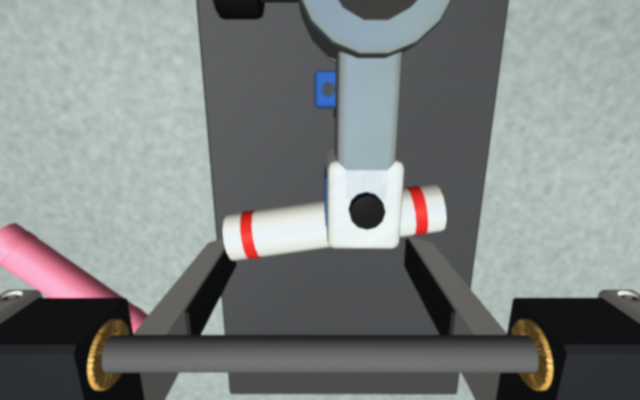

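{"fn": "carry_out", "kwargs": {"commands": [[[0,0,0,-0.0005,-0.0019,0,0.094],[0,0,0,-0.0005,-0.0019,0,0.094],[0,0,0,-0.0005,-0.0019,0,0.094],[0,0,0,-0.0003,-0.001,0,0.094],[0,0,0,0,0,0,0.094]]]}}

```text
time: 14.6
tcp_pos: [555.8, -14.2, 15.0]
orientation: [180.0, -0.0, -14.8]
ft_force: [-0.3, 0.4, 0.7]
opening: 94.0
```

```bash
python3 -c "
from h import *
look('p9');bands('p9')"
```

```text
(np.float64(-16.9), np.float64(8.2)) 15.0 [180.   -0.  -14.8] F [-0.4  0.3  0.7] 14.6
band [407, 183, 21, 50, 554] [13.2, -41.8]
band [240, 211, 19, 48, 510] [-1.7, 45.3]
skew 9.71 mid [5.75 1.75]
```

View pics/p9.png

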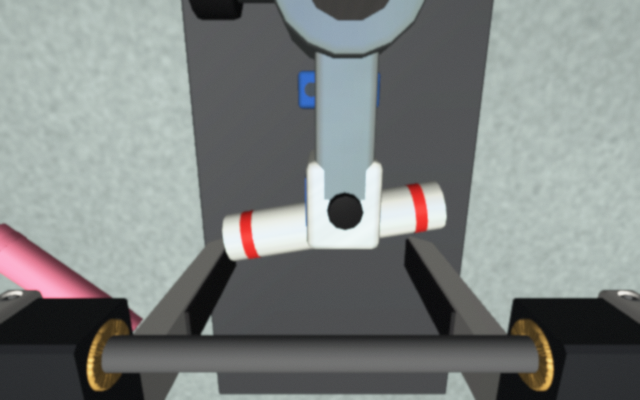

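{"fn": "carry_out", "kwargs": {"commands": [[[0,0,0,0.0003,0.001,0,0.094],[0,0,0,-0.0087,0.0023,0,0.094],[0,0,0,-0.0087,0.0023,0,0.094],[0,0,0,-0.002,-0.0077,0,0.08],[0,0,0,0,0,0,0.065]]]}}

```text
time: 15.15
tcp_pos: [536.1, -16.7, 15.1]
orientation: [180.0, -0.0, -14.8]
ft_force: [0.1, -0.2, 0.0]
opening: 81.5
```

{"fn": "carry_out", "kwargs": {"commands": [[[0,0,0,0,0,0,0.065],[0,0,0,0.0029,-0.00077,0,0.065],[0,0,0,0.0029,-0.00077,0,0.065],[0,0,0,0.0014,-0.00038,0,0.065],[0,0,0,0.0014,-0.00038,0,0.065]]]}}

```text
time: 15.65
tcp_pos: [545.7, -18.4, 14.9]
orientation: [180.0, 0.0, -14.8]
ft_force: [0.1, 0.1, 0.0]
opening: 64.9
```

{"fn": "carry_out", "kwargs": {"commands": [[[0,0,0,0.0014,-0.00038,0,0.065],[0,0,0,0.0014,-0.00038,0,0.065],[0,0,0,0.0014,-0.00038,0,0.065],[0,0,0,0.0014,-0.00038,0,0.065],[0,0,0,0.0014,-0.00038,0,0.065]]]}}

```text
time: 16.15
tcp_pos: [552.2, -20.2, 14.9]
orientation: [180.0, 0.0, -14.8]
ft_force: [-0.6, 0.9, -0.1]
opening: 65.2
```

```bash
python3 -c "
from h import *
look('p10');bands('p10')"
```

```text
(np.float64(-18.8), np.float64(1.5)) 14.9 [180.    0.  -14.8] F [-0.8  0.7 -0.1] 16.15
band [399, 187, 17, 49, 551] [9.4, -43.2]
band [227, 195, 16, 48, 525] [5.2, 45.1]
skew 2.72 mid [7.3  0.95]
```

View pics/p10.png

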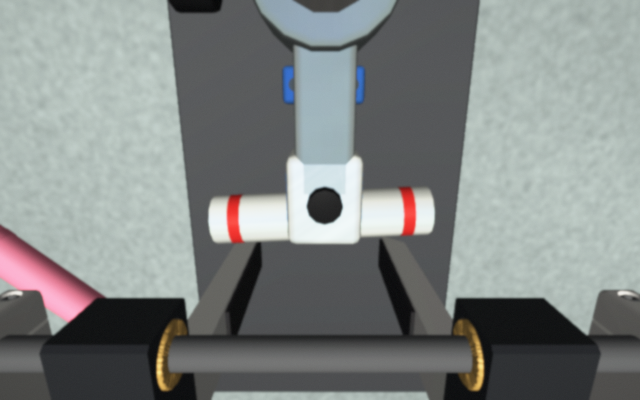

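{"fn": "carry_out", "kwargs": {"commands": [[[0,0,0,0.00097,-0.00026,0,0.065],[0,0,0,0.00097,-0.00026,0,0.065],[0,0,0,0.00097,-0.00026,0,0.065],[0,0,0,0.00097,-0.00026,0,0.065],[0,0,0,0.00097,-0.00026,0,0.065]]]}}

```text
time: 16.7
tcp_pos: [554.4, -20.9, 14.6]
orientation: [180.0, 0.3, -14.8]
ft_force: [-6.0, 2.6, 3.7]
opening: 64.8
```

{"fn": "carry_out", "kwargs": {"commands": [[[0,0,0,0.00097,-0.00026,0,0.065],[0,0,0,0.00097,-0.00026,0,0.065],[0,0,0,0.00097,-0.00026,0,0.065],[0,0,0,0.00097,-0.00026,0,0.065],[0,0,0,0.00097,-0.00026,0,0.065]]]}}

```text
time: 17.2
tcp_pos: [556.9, -21.8, 14.3]
orientation: [180.0, 0.6, -14.8]
ft_force: [-8.0, 2.1, 4.7]
opening: 65.2
```

```bash
python3 -c "
from h import *
look('p11');bands('p11')"
```

```text
(np.float64(-13.9), np.float64(1.3)) 14.3 [180.    0.6 -14.8] F [-8.3 -0.   4.7] 17.2
band [228, 195, 15, 49, 536] [10.6, 44.4]
band [401, 195, 15, 49, 545] [10.7, -43.9]
skew 0.06 mid [10.65  0.25]
```

View pics/p11.png

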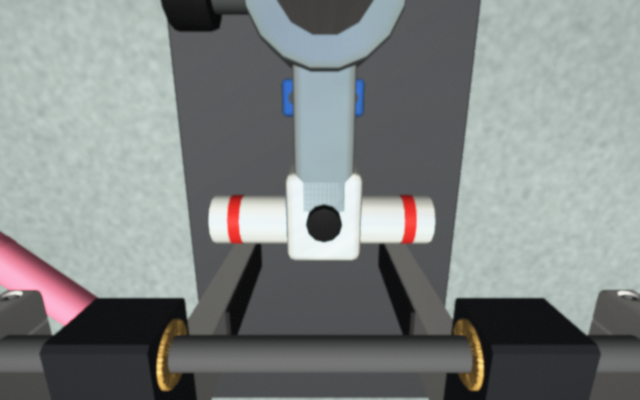

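{"fn": "carry_out", "kwargs": {"commands": [[[0,0,0,0.00097,-0.00026,0,0.065],[0,0,0,0.00097,-0.00026,0,0.065],[0,0,0,0.00097,-0.00026,0,0.065],[0,0,0,0.00097,-0.00026,0,0.065]]]}}

```text
time: 17.65
tcp_pos: [563.1, -23.5, 14.5]
orientation: [180.0, 0.3, -14.8]
ft_force: [-5.8, 1.4, 2.6]
opening: 64.7
```

```bash
python3 -c "
from h import *
look('p12');bands('p12',52.5)"
```

```text
(np.float64(-7.4), np.float64(1.2)) 14.5 [180.    0.3 -14.8] F [-5.9 -0.2  2.6] 17.65
band [228, 195, 15, 48, 531] [15.4, 45.5]
band [401, 195, 15, 48, 538] [15.6, -45.2]
skew 0.13 mid [15.5   0.15]
```

{"fn": "carry_out", "kwargs": {"commands": [[[0,0,0,0.00097,-0.00026,0,0.065],[0,0,0,0.00097,-0.00026,0,0.065],[0,0,0,0.00097,-0.00026,0,0.065],[0,0,0,0.00097,-0.00026,0,0.065],[0,0,0,0,0,0,0.065]]]}}

```text
time: 18.2
tcp_pos: [567.4, -24.6, 14.6]
orientation: [180.0, 0.3, -14.8]
ft_force: [-5.3, 3.4, 2.3]
opening: 65.1
```

```bash
python3 -c "
from h import *
look('p13');bands('p13',52.5)
c=dict(np.load('w2.npz'));w=lambda a,b:(250+(a+.5)/6-.5,150+(b+.5)/5.4-.5)
print('pintip',loc(onz(c,*w(387,299),52.5)),loc(onz(c,*w(415,207),66)),loc(onz(c,*w(415,108),66)),loc(onz(c,*w(522,178),40)))
"
```

```text
(np.float64(-3.0), np.float64(1.2)) 14.6 [180.    0.3 -14.8] F [-6.   1.9  2.3] 18.2
band [228, 195, 15, 48, 536] [19.8, 45.5]
band [401, 195, 15, 48, 540] [19.9, -45.2]
band [11, 259, 12, 12, 27] [-5.3, 163.9]
band [26, 268, 10, 9, 31] [-10.5, 158.0]
pintip (np.float64(39.1), np.float64(0.9)) (np.float64(62.1), np.float64(-19.2)) (np.float64(78.8), np.float64(-19.2)) (np.float64(62.4), np.float64(-17.1))
```

{"fn": "carry_out", "kwargs": {"commands": [[[0,0,0,0.00097,-0.00026,0,0.065],[0,0,0,0.00097,-0.00026,0,0.065],[0,0,0,0.0005,-0.00013,0,0.065],[0,0,0,0,0,0,0.065]]]}}

```text
time: 18.65
tcp_pos: [569.8, -25.3, 14.6]
orientation: [180.0, 0.3, -14.8]
ft_force: [-4.5, 0.8, 3.2]
opening: 64.8
```

```bash
python3 -c "
from h import *
look('p14');bands('p14',52.5)
"
```

```text
(np.float64(-0.5), np.float64(1.1)) 14.6 [180.    0.3 -14.8] F [-4.5 -0.3  3.2] 18.65
band [228, 195, 15, 48, 533] [22.3, 45.5]
band [401, 195, 15, 48, 541] [22.3, -45.3]
skew -0.0 mid [22.3  0.1]
```

{"fn": "carry_out", "kwargs": {"commands": [[[0,0,0,-0.003,0.0008,0,0.065],[0,0,0,-0.004,0.001,0,0.065],[0,0,0,-0.008,0.002,0,0.065],[0,0,0,-0.015,0.004,0,0.065],[0,0,0,0,0,0,0.065]]]}}

```text
time: 19.2
tcp_pos: [540.0, -17.3, 14.9]
orientation: [180.0, 0.1, -14.8]
ft_force: [0.8, 0.2, 0.3]
opening: 64.5
```

```bash
python3 -c "
from h import *
look('p15');bands('p15',52.5);print(monitor.get_obs()['tcp_pos'])
"
```

```text
(np.float64(-31.3), np.float64(1.2)) 14.9 [ 1.80e+02  1.00e-01 -1.48e+01] F [0.8 0.4 0.3] 19.2
band [223, 133, 17, 52, 599] [22.6, 45.5]
band [404, 133, 17, 52, 608] [22.6, -45.4]
skew -0.0 mid [22.6   0.05]
[541.73885346 -17.68600374  15.18537546]
```

{"fn": "carry_out", "kwargs": {"commands": [[[0,0,0,0,0,0.045,0.065],[0,0,0,0,0,0.045,0.08],[0,0,0,0,-0.01,0.045,0.094],[7.26,-1.86,0,0.01,-0.02,0.045,0.094],[7.26,-1.86,0,0.02,-0.03,0,0.094]]]}}

```text
time: 19.75
tcp_pos: [577.9, -76.8, 204.0]
orientation: [-164.8, -1.0, -14.4]
ft_force: [1.1, -0.8, -0.4]
opening: 92.3
```

{"fn": "carry_out", "kwargs": {"commands": [[[7.26,-1.86,0,0.02,-0.03,0,0.094],[7.26,-1.86,0,0.01,-0.016,-0.02,0.094],[7.26,-1.86,0,0,0,-0.02,0.094],[7.26,-1.86,0,0,0,-0.02,0.094],[0,0,0,0,0,0,0.094]]]}}

```text
time: 20.25
tcp_pos: [599.8, -127.2, 127.2]
orientation: [-134.9, 1.0, -15.0]
ft_force: [-0.6, -0.3, -0.2]
opening: 93.8
```

{"fn": "carry_out", "kwargs": {"commands": [[[0,0,0,0,0,0,0.094],[0,0,0,0,0,0,0.094]]]}}

```text
time: 20.45
tcp_pos: [603.5, -123.4, 137.1]
orientation: [-135.2, 0.1, -14.6]
ft_force: [-1.3, -0.7, -0.3]
opening: 94.2
```

```bash
python3 -c "
from h import *
look('v1'); im=cv2.imread('pics/v1.png')
cv2.imwrite('pics/v1c.png',cv2.resize(im[140:290,240:390],None,fx=4,fy=4,interpolation=cv2.INTER_CUBIC))
"
```

```text
(np.float64(57.1), np.float64(-85.1)) 137.1 [-1.352e+02  1.000e-01 -1.460e+01] F [-1.1 -1.  -0.3] 20.45
```

View pics/v1c.png

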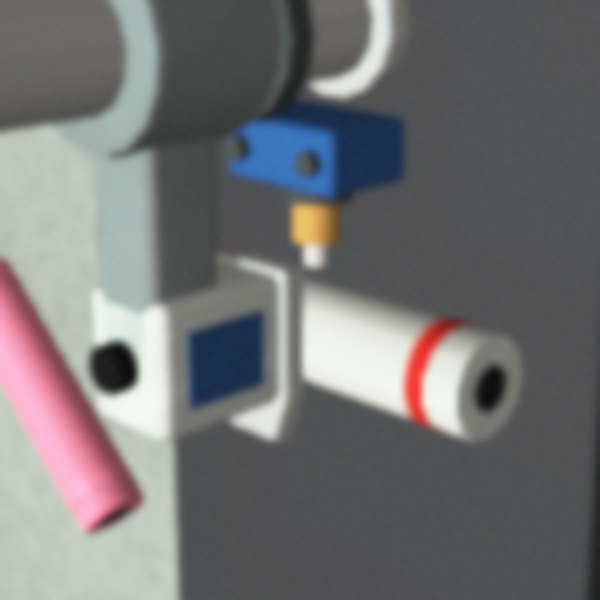

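```bash
python3 -c "
from h import *
im=cv2.imread('pics/v1.png'); c=dict(np.load('v1.npz'))
g=cv2.cvtColor(im,cv2.COLOR_BGR2GRAY).astype(float); g=cv2.GaussianBlur(g,(3,3),0)
def sub(prof,lo,hi,sg):
    d=np.diff(prof)*sg; k=lo+np.argmax(d[lo:hi]); a,b,e=d[k-1],d[k],d[k+1]; return k+.5+.5*(a-e)/(a-2*b+e)
for u in (319,322,325,328,331,334,337):
    t=sub(g[:,u],205,232,1); b=sub(g[:,u],228,250,-1); P=onz(c,u,(t+b)/2,52.5); print(u,round(t,2),round(b,2),loc(P))
for u in (317,318,319):
    e=sub(g[:,u],200,211,-1); print('pin',u,round(e,2),loc(onz(c,u,e,52.5)))
w=lambda a,b:(240+(a+.5)/4-.5,140+(b+.5)/4-.5)
for p,z in (((336,198),66),((336,125),66),((403,176),40),((403,118),40)): print('blk',loc(onz(c,*w(*p),z)))
"
```

```text
319 211.45 235.72 (np.float64(21.2), np.float64(-0.8))
322 212.37 236.83 (np.float64(21.2), np.float64(-5.0))
325 213.33 237.9 (np.float64(21.2), np.float64(-9.1))
328 214.06 239.01 (np.float64(21.3), np.float64(-13.2))
331 214.95 240.18 (np.float64(21.3), np.float64(-17.2))
334 215.85 241.27 (np.float64(21.3), np.float64(-21.1))
337 216.77 242.37 (np.float64(21.3), np.float64(-25.0))
pin 317 206.27 (np.float64(38.7), np.float64(2.1))
pin 318 206.36 (np.float64(38.9), np.float64(0.7))
pin 319 206.38 (np.float64(39.2), np.float64(-0.7))
blk (np.float64(62.4), np.float64(-20.1))
blk (np.float64(79.1), np.float64(-20.0))
blk (np.float64(62.8), np.float64(-17.2))
blk (np.float64(76.8), np.float64(-16.8))
```

{"fn": "carry_out", "kwargs": {"commands": [[[-7.26,1.86,0,0,0,0.02,0.094],[-7.26,1.86,0,0,0,0.02,0.094],[-7.26,1.86,0,-0.01,0.016,0.02,0.094],[-7.26,1.86,0,-0.02,0.03,0,0.08],[-7.26,1.86,0,-0.02,0.03,0,0.065]]]}}

```text
time: 21.0
tcp_pos: [553.5, -46.3, 200.4]
orientation: [-172.8, -0.6, -14.8]
ft_force: [1.2, 0.5, -1.2]
opening: 81.7
```

{"fn": "carry_out", "kwargs": {"commands": [[[-7.26,1.86,0,-0.01,0.03,0,0.065],[0,0,0,0,0,0,0.065],[0,0,0,0,0,0,0.065]]]}}

```text
time: 21.3
tcp_pos: [542.6, -13.1, 198.1]
orientation: [-179.9, -0.4, -14.3]
ft_force: [-0.7, -1.4, 0.3]
opening: 65.5
```

```bash
python3 -c "
from h import *
look('p16');bands('p16',52.5);print(monitor.get_obs()['tcp_pos'],monitor.get_obs()['opening'])
"
```

```text
(np.float64(-29.9), np.float64(6.0)) 198.1 [-179.9   -0.4  -14.3] F [-0.3 -1.6  0.3] 21.3
band [280, 120, 6, 26, 120] [22.3, 43.5]
band [368, 121, 6, 26, 128] [22.6, -44.7]
skew 0.19 mid [22.45 -0.6 ]
[542.67803556 -15.8246395  197.30688544] 64.97043094207994
```

{"fn": "carry_out", "kwargs": {"commands": [[[0,0,0,0,0,-0.045,0.065],[0,0,0,0,0,-0.045,0.065],[0,0,0,0,0,-0.045,0.065],[0,0,0,0,0,-0.03,0.065],[0,0,0,0,0,-0.015,0.065]]]}}

```text
time: 21.85
tcp_pos: [540.3, -20.7, 12.2]
orientation: [180.0, 0.2, -15.1]
ft_force: [-0.2, -0.3, -0.3]
opening: 65.1
```

{"fn": "carry_out", "kwargs": {"commands": [[[0,0,0,0,0,0,0.065],[0,0,0,0,0,0,0.065]]]}}

```text
time: 22.05
tcp_pos: [543.0, -20.1, 15.4]
orientation: [-180.0, -0.1, -15.0]
ft_force: [-0.1, 0.1, -0.6]
opening: 65.0
```

```bash
python3 -c "
from h import *
look('p17');bands('p17',52.5);print(monitor.get_obs()['tcp_pos'],monitor.get_obs()['opening'])
"
```

```text
(np.float64(-27.7), np.float64(-0.7)) 15.4 [-1.8e+02 -1.0e-01 -1.5e+01] F [-0.1  0.1 -0.6] 22.05
band [219, 141, 17, 51, 584] [22.4, 45.8]
band [399, 140, 16, 51, 581] [22.5, -45.1]
skew 0.06 mid [22.45  0.35]
[543.58250687 -19.71458953  16.00038281] 64.88385952797032
```

{"fn": "carry_out", "kwargs": {"commands": [[[0,0,0.2,0.0068,-0.0018,0,0.065],[0,0,0,0.0068,-0.0018,0,0.065],[0,0,0,0.0058,-0.0015,0,0.065],[0,0,0,0.0019,-0.0005,0,0.065],[0,0,0,0.0014,-0.00038,0,0.065]]]}}

```text
time: 22.6
tcp_pos: [565.3, -23.6, 14.9]
orientation: [180.0, -0.0, -14.6]
ft_force: [0.1, 0.4, -1.4]
opening: 64.9
```

{"fn": "carry_out", "kwargs": {"commands": [[[0,0,0,0.00097,-0.00026,0,0.065],[0,0,0,0.00097,-0.00026,0,0.065],[0,0,0,0.00097,-0.00026,0,0.065],[0,0,0,0.00097,-0.00026,0,0.065],[0,0,0,0,0,0,0.065]]]}}

```text
time: 23.1
tcp_pos: [568.9, -24.8, 14.8]
orientation: [180.0, -0.0, -14.6]
ft_force: [-0.0, -0.1, 0.1]
opening: 64.9
```

```bash
python3 -c "
from h import *
look('p18');bands('p18',52.5)
"
```

```text
(np.float64(-1.6), np.float64(1.4)) 14.8 [180.   -0.  -14.6] F [ 0.  -0.1  0.1] 23.1
band [228, 192, 15, 49, 533] [22.2, 45.4]
band [402, 193, 15, 48, 537] [22.3, -45.3]
skew 0.06 mid [22.25  0.05]
```

{"fn": "carry_out", "kwargs": {"commands": [[[0,0,-0.2,0.00097,-0.00026,0,0.065],[0,0,0,0.00097,-0.00026,0,0.065],[0,0,0,0.00097,-0.00026,0,0.065],[0,0,0,0.00097,-0.00026,0,0.065],[0,0,0,0.00097,-0.00026,0,0.065]]]}}

```text
time: 23.65
tcp_pos: [570.6, -25.3, 14.3]
orientation: [180.0, 0.3, -14.8]
ft_force: [-5.7, 2.0, 3.4]
opening: 64.7
```

```bash
python3 -c "
from h import *
look('p19');bands('p19',52.5)
"
```

```text
(np.float64(0.3), np.float64(1.3)) 14.3 [180.    0.3 -14.8] F [-6.   0.5  3.4] 23.65
band [228, 195, 15, 49, 541] [23.0, 45.5]
band [401, 195, 16, 49, 548] [23.1, -45.3]
band [66, 298, 12, 12, 31] [-26.4, 138.6]
```

{"fn": "carry_out", "kwargs": {"commands": [[[0,0,0,0.00097,-0.00026,0,0.065],[0,0,0,0.00097,-0.00026,0,0.065],[0,0,0,0.0005,-0.00013,0,0.065],[0,0,0,0,0,0,0.065]]]}}

```text
time: 24.1
tcp_pos: [573.2, -26.0, 14.3]
orientation: [180.0, 0.3, -14.8]
ft_force: [-5.5, 2.5, 2.8]
opening: 64.7
```

```bash
python3 -c "
from h import *
look('p20');bands('p20',52.5)
"
```

```text
(np.float64(3.0), np.float64(1.3)) 14.3 [180.    0.3 -14.8] F [-6.   1.1  2.8] 24.1
band [228, 195, 15, 49, 542] [25.8, 45.5]
band [401, 195, 16, 49, 552] [25.9, -45.3]
band [19, 270, 19, 16, 40] [-7.1, 159.5]
```

{"fn": "carry_out", "kwargs": {"commands": [[[0,0,0,-0.003,0.0008,0,0.065],[0,0,0,-0.004,0.001,0,0.065],[0,0,0,-0.008,0.002,0,0.065],[0,0,0,-0.015,0.004,0,0.065],[0,0,0,0,0,0.03,0.065]]]}}

```text
time: 24.65
tcp_pos: [539.9, -17.7, 41.6]
orientation: [179.9, 0.6, -14.8]
ft_force: [0.1, -0.4, 0.2]
opening: 64.7
```

{"fn": "carry_out", "kwargs": {"commands": [[[0,0,0,0,0,0.045,0.065],[0,0,0,0,0,0.045,0.08],[0,0,0,0,-0.01,0.045,0.094],[7.26,-1.86,0,0.01,-0.02,0.015,0.094],[7.26,-1.86,0,0.02,-0.03,0,0.094]]]}}

```text
time: 25.15
tcp_pos: [578.7, -76.7, 200.7]
orientation: [-164.8, -0.6, -14.4]
ft_force: [1.1, 1.7, -0.8]
opening: 92.5
```

{"fn": "carry_out", "kwargs": {"commands": [[[7.26,-1.86,0,0.02,-0.03,0,0.094],[7.26,-1.86,0,0.01,-0.016,-0.02,0.094],[7.26,-1.86,0,0,0,-0.02,0.094],[7.26,-1.86,0,0,0,-0.02,0.094],[0,0,0,0,0,0,0.094]]]}}

```text
time: 25.65
tcp_pos: [602.9, -127.6, 127.4]
orientation: [-134.8, 1.1, -15.0]
ft_force: [0.1, 1.2, -0.2]
opening: 94.2
```

{"fn": "carry_out", "kwargs": {"commands": [[[0,0,0,0,0,0,0.094],[0,0,0,0,0,0,0.094]]]}}

```text
time: 25.85
tcp_pos: [607.1, -124.2, 137.2]
orientation: [-135.2, 0.1, -14.6]
ft_force: [0.3, -0.1, 1.1]
opening: 94.0
```

```bash
cat >> h.py <<'E'
def pinview(n):
    look(n); im=cv2.imread('pics/'+n+'.png'); c=dict(np.load(n+'.npz'))
    cv2.imwrite('pics/'+n+'c.png',cv2.resize(im[150:270,255:375],None,fx=5,fy=5,interpolation=cv2.INTER_CUBIC))
E
python3 -c "
from h import *
pinview('v2')"
```

```text
(np.float64(60.8), np.float64(-85.0)) 137.2 [-1.352e+02  1.000e-01 -1.460e+01] F [ 0.3 -0.   1.1] 25.85
```

View pics/v2c.png

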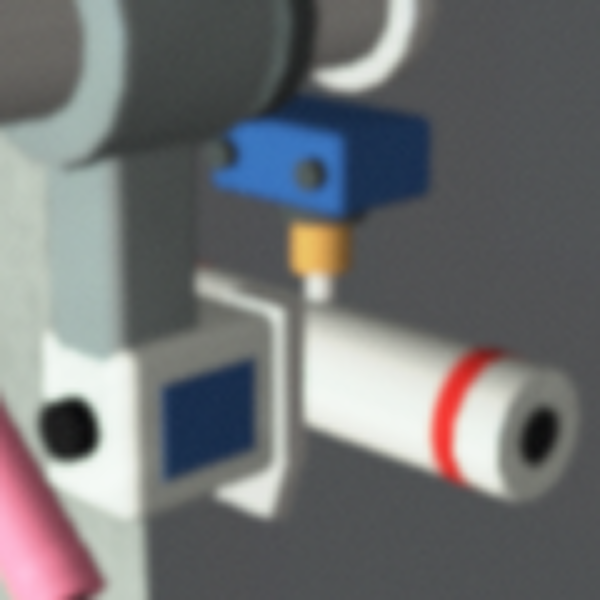

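```bash
cat >> h.py <<'E'
def sub(prof,lo,hi,sg):
    d=np.diff(prof)*sg; k=lo+np.argmax(d[lo:hi]); a,b,e=d[k-1],d[k],d[k+1]; return k+.5+.5*(a-e)/(a-2*b+e)
E
python3 -c "
from h import *
im=cv2.imread('pics/v2.png'); c=dict(np.load('v2.npz'))
g=cv2.cvtColor(im,cv2.COLOR_BGR2GRAY).astype(float)
print(np.round(g[198:222,312:326]).astype(int))
for u in (322,325,328,331,334,337):
    t=sub(g[:,u],205,225,1); b=sub(g[:,u],228,250,-1); P=onz(c,u,(t+b)/2,52.5); print(u,round(t,2),round(b,2),loc(P))
w=lambda a,b:(255+(a+.5)/5-.5,150+(b+.5)/5-.5)
for p,z in (((348,219),66),((348,128),66),((430,192),40)): print('blk',loc(onz(c,*w(*p),z)))
for X in (25.5,26.5):
  for dy,dz in((0,0),(-2.1,2.1)): print(X,dy,proj(c,np.r_[G+ex*(X+12.5)+ey*(dy-1.5),52.5+dz]))
cc,_=ray(c,0,0); print(loc(cc),cc[2])
"
```

```text
[[107 148 181 195 196 190 184 172 156 138 116  97  84  80]
 [108 149 182 194 196 191 184 172 157 138 116  97  86  80]
 [108 147 181 194 195 191 183 171 155 136 116  96  84  81]
 [107 147 180 194 195 192 183 172 156 137 114  95  83  80]
 [104 144 176 192 194 191 182 171 155 136 115  95  84  80]
 [ 98 133 166 186 193 193 187 174 155 135 113  96  83  79]
 [ 90 110 139 165 189 202 200 184 160 131 108  90  83  82]
 [ 84  92 107 140 184 212 214 196 167 129 100  86  82  81]
 [ 83  84  91 129 184 219 224 206 172 130  97  83  81  82]
 [ 89  87  92 127 185 220 225 209 173 130  95  83  81  81]
 [ 98  94  98 127 181 215 220 203 170 128  95  84  82  82]
 [102 101 104 126 166 195 200 186 156 119  95  84  82  82]
 [107 103 106 120 143 161 166 155 134 112  95  88  85  85]
 [120 105 106 118 136 146 145 139 130 119 109 101  97  91]
 [136 111 108 122 145 159 156 150 142 136 127 121 115 107]
 [141 112 109 129 158 174 174 170 162 156 149 144 137 131]
 [142 112 110 132 167 187 189 185 181 175 169 163 157 151]
 [141 114 111 138 179 201 204 199 194 190 185 180 174 170]
 [141 114 111 142 188 212 215 211 207 
[... 277 characters left out ...]
3 235 238 238 237 236 235 234 234 232]]
322 212.67 236.81 (np.float64(24.7), np.float64(-4.7))
325 212.67 237.89 (np.float64(25.2), np.float64(-8.8))
328 213.67 239.0 (np.float64(25.1), np.float64(-12.9))
331 215.0 240.15 (np.float64(24.9), np.float64(-16.9))
334 215.0 241.27 (np.float64(25.3), np.float64(-20.8))
337 216.5 242.35 (np.float64(25.0), np.float64(-24.7))
blk (np.float64(62.2), np.float64(-20.6))
blk (np.float64(78.9), np.float64(-20.5))
blk (np.float64(62.2), np.float64(-17.3))
25.5 0 [319.72331273 211.24243036]
25.5 -2.1 [319.73145976 212.15543919]
26.5 0 [319.72493727 210.27481239]
26.5 -2.1 [319.73310442 211.18047951]
(np.float64(141.8), np.float64(-233.5)) 286.01631732199553
```

{"fn": "carry_out", "kwargs": {"commands": [[[-7.26,1.86,0,0,0,0.02,0.094],[-7.26,1.86,0,0,0,0.02,0.094],[-7.26,1.86,0,-0.01,0.016,0.02,0.094],[-7.26,1.86,0,-0.02,0.03,0,0.08],[-7.26,1.86,0,-0.02,0.03,0,0.065]]]}}

```text
time: 26.4
tcp_pos: [557.3, -47.4, 200.4]
orientation: [-172.8, -0.6, -14.8]
ft_force: [0.1, 1.1, -0.3]
opening: 81.3
```

{"fn": "carry_out", "kwargs": {"commands": [[[-7.26,1.86,0,-0.01,0.03,0,0.065],[0,0,0,0,0,-0.045,0.065],[0,0,0,0,0,-0.045,0.065],[0,0,0,0,0,-0.045,0.065],[0,0,0,0,0,-0.03,0.065]]]}}

```text
time: 26.9
tcp_pos: [545.7, -16.1, 30.6]
orientation: [-180.0, -0.2, -14.5]
ft_force: [-0.3, 0.1, 0.2]
opening: 64.9
```

{"fn": "carry_out", "kwargs": {"commands": [[[0,0,0,0,0,-0.015,0.065],[0,0,0,0,0,0,0.065],[0,0,0,0,0,0,0.065]]]}}

```text
time: 27.2
tcp_pos: [547.5, -17.9, 17.3]
orientation: [-180.0, -0.3, -14.7]
ft_force: [0.8, 0.0, 0.0]
opening: 64.7
```

```bash
python3 -c "
from h import *
look('p21');bands('p21',52.5);print(monitor.get_obs()['tcp_pos'],monitor.get_obs()['opening'])
"
```

```text
(np.float64(-23.9), np.float64(2.6)) 17.3 [-180.    -0.3  -14.7] F [0.7 0.2 0. ] 27.2
band [229, 140, 15, 50, 563] [26.2, 45.3]
band [406, 141, 16, 50, 574] [26.0, -45.5]
skew -0.13 mid [26.1 -0.1]
[547.93592975 -18.25295283  17.52804235] 65.05897856308908
```

{"fn": "carry_out", "kwargs": {"commands": [[[0,0,0,0.0068,-0.0018,-0.002,0.065],[0,0,0,0.0068,-0.0018,0,0.065],[0,0,0,0.0058,-0.0015,0,0.065],[0,0,0,0.0029,-0.00077,0,0.065],[0,0,0,0,0,0,0.065]]]}}

```text
time: 27.75
tcp_pos: [569.1, -25.1, 12.7]
orientation: [180.0, -0.0, -14.8]
ft_force: [0.2, 1.0, -0.2]
opening: 65.2
```

{"fn": "carry_out", "kwargs": {"commands": [[[0,0,0,0.00097,-0.00026,0,0.065],[0,0,0,0.00097,-0.00026,0,0.065],[0,0,0,0.00097,-0.00026,0,0.065],[0,0,0,0.00097,-0.00026,0,0.065],[0,0,0,0.00097,-0.00026,0,0.065]]]}}

```text
time: 28.25
tcp_pos: [573.2, -26.1, 12.8]
orientation: [180.0, 0.0, -14.8]
ft_force: [-0.2, -0.3, 1.1]
opening: 65.2
```

```bash
python3 -c "
from h import *
look('p22');bands('p22',52.5)
"
```

```text
(np.float64(3.0), np.float64(1.2)) 12.8 [180.    0.  -14.8] F [-0.1 -0.3  1.1] 28.25
band [227, 195, 15, 49, 550] [25.9, 45.5]
band [402, 195, 15, 49, 553] [26.0, -45.3]
skew 0.06 mid [25.95  0.1 ]
```

{"fn": "carry_out", "kwargs": {"commands": [[[0,0,0,0.00097,-0.00026,0,0.065],[0,0,0,0.00097,-0.00026,0,0.065],[0,0,0,0.00097,-0.00026,0,0.065],[0,0,0,0.00097,-0.00026,0,0.065]]]}}

```text
time: 28.7
tcp_pos: [574.0, -26.3, 12.3]
orientation: [180.0, 0.3, -14.8]
ft_force: [-5.4, 1.6, 3.4]
opening: 64.7
```

```bash
python3 -c "
from h import *
look('p23');bands('p23',52.5)
"
```

```text
(np.float64(3.8), np.float64(1.2)) 12.3 [180.    0.3 -14.8] F [-5.6  0.1  3.4] 28.7
band [227, 196, 15, 49, 548] [26.7, 45.5]
band [402, 196, 15, 49, 550] [26.8, -45.3]
skew 0.06 mid [26.75  0.1 ]
```

{"fn": "carry_out", "kwargs": {"commands": [[[0,0,0,0.00048,-0.00013,0,0.065],[0,0,0,0.00048,-0.00013,0,0.065],[0,0,0,0.00048,-0.00013,0,0.065],[0,0,0,0,0,0,0.065]]]}}

```text
time: 29.15
tcp_pos: [574.9, -26.6, 12.2]
orientation: [180.0, 0.4, -14.8]
ft_force: [-6.2, 1.7, 4.3]
opening: 65.3
```

```bash
python3 -c "
from h import *
look('p24');bands('p24',52.5)
"
```

```text
(np.float64(4.7), np.float64(1.2)) 12.2 [180.    0.4 -14.8] F [-6.5  0.   4.3] 29.15
band [227, 196, 15, 49, 546] [27.6, 45.4]
band [402, 196, 16, 49, 562] [27.8, -45.3]
band [18, 271, 10, 13, 29] [-5.1, 161.0]
band [51, 297, 14, 12, 47] [-19.8, 145.2]
```

{"fn": "carry_out", "kwargs": {"commands": [[[0,0,0,-0.003,0.0008,0,0.065],[0,0,0,-0.004,0.001,0,0.065],[0,0,0,-0.008,0.002,0,0.065],[0,0,0,-0.015,0.004,0,0.065],[0,0,0,0,0,0.03,0.065]]]}}

```text
time: 29.7
tcp_pos: [542.5, -18.6, 39.6]
orientation: [179.9, 0.6, -14.8]
ft_force: [-0.9, -0.7, 0.1]
opening: 64.9
```

{"fn": "carry_out", "kwargs": {"commands": [[[0,0,0,0,0,0.045,0.065],[0,0,0,0,0,0.045,0.08],[0,0,0,0,-0.01,0.045,0.094],[7.26,-1.86,0,0.01,-0.02,0.015,0.094],[7.26,-1.86,0,0.02,-0.03,0,0.094]]]}}

```text
time: 30.2
tcp_pos: [581.3, -77.6, 198.7]
orientation: [-164.8, -0.6, -14.4]
ft_force: [1.2, 0.4, -1.2]
opening: 92.0
```

{"fn": "carry_out", "kwargs": {"commands": [[[7.26,-1.86,0,0.02,-0.03,0,0.094],[7.26,-1.86,0,0.01,-0.016,-0.02,0.094],[7.26,-1.86,0,0,0,-0.02,0.094],[7.26,-1.86,0,0,0,-0.02,0.094],[0,0,0,0,0,0,0.094]]]}}

```text
time: 30.7
tcp_pos: [605.4, -128.5, 125.3]
orientation: [-134.8, 1.0, -15.0]
ft_force: [-1.1, 0.8, -1.0]
opening: 93.8
```

{"fn": "carry_out", "kwargs": {"commands": [[[0,0,0,0,0,0,0.094],[0,0,0,0,0,0,0.094]]]}}

```text
time: 30.9
tcp_pos: [609.6, -125.0, 135.2]
orientation: [-135.2, 0.1, -14.6]
ft_force: [0.0, -0.1, 0.6]
opening: 94.0
```

```bash
python3 -c "
from h import *
pinview('v3')
im=cv2.imread('pics/v3.png'); c=dict(np.load('v3.npz'))
g=cv2.cvtColor(im,cv2.COLOR_BGR2GRAY).astype(float)
print(np.round(g[198:218,310:326]).astype(int))
for u in (325,328,331,334,337):
    t=sub(g[:,u],200,225,1); b=sub(g[:,u],228,250,-1); P=onz(c,u,(t+b)/2,52.5); print(u,round(t,2),round(b,2),loc(P))
"
```

```text
(np.float64(63.4), np.float64(-85.1)) 135.2 [-1.352e+02  1.000e-01 -1.460e+01] F [ 0.1 -0.1  0.6] 30.9
[[ 92 118 148 162 160 155 148 140 129 115 101  85  75  72  72  76]
 [ 93 127 166 186 187 183 177 167 153 137 118  99  86  78  80  82]
 [ 94 129 170 191 195 192 186 177 164 145 126 105  88  80  80  80]
 [ 94 130 171 192 196 193 187 178 163 145 127 105  89  80  80  82]
 [ 94 130 171 192 196 193 187 177 162 145 125 105  89  81  79  82]
 [ 94 129 171 193 196 193 187 177 163 145 125 105  89  79  80  82]
 [ 94 129 170 191 196 193 187 176 161 143 124 103  87  80  79  82]
 [ 93 125 165 189 195 192 187 175 162 142 122 104  87  79  80  81]
 [ 88 115 149 177 188 194 191 179 164 143 123 102  88  80  80  81]
 [ 86  98 122 150 175 197 202 192 170 143 117  98  87  82  82  82]
 [ 90  90 100 118 161 200 216 207 182 145 114  91  85  82  81  82]
 [106 102  98 110 156 205 225 216 187 148 111  90  83  82  82  82]
 [125 121 115 121 160 209 226 218 190 148 110  89  83  82  82  82]
 [133 134 131 136 166 208 222 214 187 148 112  93  85  84  84  82]
 [125 129 132 142 163 195 206 198 175 144 116 102  95  91  88  86]
 [113 115 120 133 156 175 184 178 163 145 130 119 113 106 100  94]
 [125 109 108 125 151 171 176 173 166 156 148 142 134 127 120 114]
 [147 114 108 123 155 180 186 183 179 173 167 160 155 148 141 134]
 [158 120 108 126 163 190 200 198 193 188 183 178 172 167 161 154]
 [161 119 111 129 170 201 211 209 205 201 196 193 186 183 177 171]]
325 214.0 239.81 (np.float64(27.1), np.float64(-10.9))
328 215.4 240.83 (np.float64(26.9), np.float64(-15.0))
331 217.25 242.0 (np.float64(26.4), np.float64(-19.0))
334 216.82 243.26 (np.float64(27.1), np.float64(-22.9))
337 219.0 244.32 (np.float64(26.5), np.float64(-26.7))
```

View pics/v3c.png

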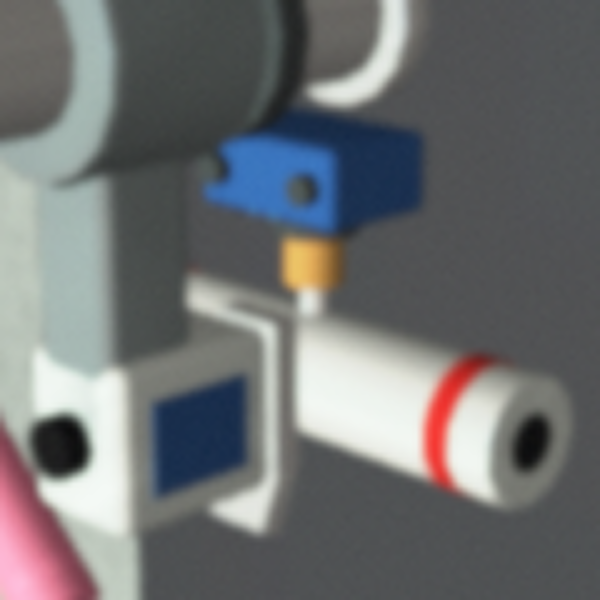

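{"fn": "carry_out", "kwargs": {"commands": [[[-7.26,1.86,0,0,0,0.02,0.094],[-7.26,1.86,0,0,0,0.02,0.094],[-7.26,1.86,0,-0.01,0.016,0.02,0.094],[-7.26,1.86,0,-0.02,0.03,0,0.08],[-7.26,1.86,0,-0.02,0.03,0,0.065]]]}}

```text
time: 31.45
tcp_pos: [559.8, -48.2, 198.4]
orientation: [-172.8, -0.6, -14.8]
ft_force: [-0.1, 2.1, -1.4]
opening: 81.1
```

{"fn": "carry_out", "kwargs": {"commands": [[[-7.26,1.86,0,-0.013,0.03,0,0.065],[0,0,0,0,0,-0.045,0.065],[0,0,0,0,0,-0.045,0.065],[0,0,0,0,0,-0.045,0.065],[0,0,0,0,0,-0.03,0.065]]]}}

```text
time: 31.95
tcp_pos: [545.2, -16.9, 28.6]
orientation: [-180.0, -0.2, -14.5]
ft_force: [0.3, -0.8, 0.1]
opening: 65.4
```

{"fn": "carry_out", "kwargs": {"commands": [[[0,0,0,0,0,-0.014,0.065],[0,0,0,0,0,0,0.065],[0,0,0,0,0,0,0.065]]]}}

```text
time: 32.25
tcp_pos: [547.1, -18.7, 16.4]
orientation: [-180.0, -0.3, -14.7]
ft_force: [0.0, 0.7, -0.3]
opening: 64.7
```

```bash
python3 -c "
from h import *
look('p25');bands('p25',52.5);print(monitor.get_obs()['tcp_pos'],monitor.get_obs()['opening'])
"
```

```text
(np.float64(-24.2), np.float64(1.7)) 16.4 [-180.    -0.3  -14.7] F [-0.2  0.7 -0.3] 32.25
band [226, 136, 16, 51, 579] [27.8, 45.4]
band [404, 137, 17, 50, 583] [27.9, -45.4]
skew 0.06 mid [27.85  0.  ]
[547.38778804 -19.06072471  16.49317482] 64.87902986963331
```

{"fn": "carry_out", "kwargs": {"commands": [[[0,0,0,0.0077,-0.002,0,0.065],[0,0,0,0.0077,-0.002,0,0.065],[0,0,0,0.0068,-0.0018,0,0.065],[0,0,0,0.0029,-0.00077,0,0.065],[0,0,0,0.00097,-0.00026,0,0.065]]]}}

```text
time: 32.8
tcp_pos: [572.2, -26.9, 13.7]
orientation: [180.0, -0.0, -14.8]
ft_force: [0.0, -0.6, 0.8]
opening: 65.0
```

{"fn": "carry_out", "kwargs": {"commands": [[[0,0,0,0.00097,-0.00026,0,0.065],[0,0,0,0.00097,-0.00026,0,0.065],[0,0,0,0.00097,-0.00026,0,0.065],[0,0,0,0,0,0,0.065]]]}}

```text
time: 33.2
tcp_pos: [574.5, -27.3, 13.7]
orientation: [180.0, 0.0, -14.8]
ft_force: [0.1, -0.4, 0.1]
opening: 65.2
```

```bash
python3 -c "
from h import *
look('p26');bands('p26',52.5)
"
```

```text
(np.float64(4.5), np.float64(0.4)) 13.7 [180.    0.  -14.8] F [ 0.2 -0.3  0.1] 33.2
band [226, 194, 15, 49, 543] [27.7, 45.5]
band [400, 194, 15, 49, 550] [27.7, -45.3]
skew -0.0 mid [27.7  0.1]
```

{"fn": "carry_out", "kwargs": {"commands": [[[0,0,0,0.00097,-0.00026,0,0.065],[0,0,0,0.00097,-0.00026,0,0.065],[0,0,0,0.00097,-0.00026,0,0.065],[0,0,0,0.00097,-0.00026,0,0.065],[0,0,0,0.00048,-0.00013,0,0.065]]]}}

```text
time: 33.75
tcp_pos: [575.2, -27.6, 13.2]
orientation: [180.0, 0.4, -14.8]
ft_force: [-7.4, 1.5, 3.7]
opening: 65.0
```

```bash
python3 -c "
from h import *
look('p27');bands('p27',52.5)
"
```

```text
(np.float64(5.3), np.float64(0.3)) 13.2 [180.    0.4 -14.8] F [-7.6 -0.4  3.7] 33.75
band [225, 196, 16, 48, 535] [28.2, 45.5]
band [400, 196, 15, 48, 541] [28.3, -45.3]
band [15, 271, 15, 11, 32] [-4.7, 162.0]
```

{"fn": "carry_out", "kwargs": {"commands": [[[0,0,0,0.00048,-0.00013,0,0.065],[0,0,0,0.00048,-0.00013,0,0.065],[0,0,0,0,0,0,0.065]]]}}

```text
time: 34.1
tcp_pos: [575.8, -27.7, 13.2]
orientation: [180.0, 0.4, -14.8]
ft_force: [-6.9, 1.7, 4.6]
opening: 64.8
```

```bash
python3 -c "
from h import *
look('p28');bands('p28',52.5)
"
```

```text
(np.float64(5.9), np.float64(0.3)) 13.2 [180.    0.4 -14.8] F [-7.1 -0.2  4.6] 34.1
band [225, 196, 16, 49, 545] [28.6, 45.5]
band [400, 196, 15, 49, 539] [28.8, -45.3]
skew 0.13 mid [28.7  0.1]
```

{"fn": "carry_out", "kwargs": {"commands": [[[0,0,0,0.00048,-0.00013,0,0.065],[0,0,0,0.00029,-8e-05,0,0.065],[0,0,0,0,0,0,0.065]]]}}

```text
time: 34.45
tcp_pos: [576.2, -27.8, 13.2]
orientation: [180.0, 0.5, -14.8]
ft_force: [-6.6, 1.2, 3.7]
opening: 65.0
```

```bash
python3 -c "
from h import *
look('p29');bands('p29',52.5)
"
```

```text
(np.float64(6.4), np.float64(0.3)) 13.2 [180.    0.5 -14.8] F [-6.7 -0.5  3.7] 34.45
band [225, 196, 16, 49, 544] [29.1, 45.5]
band [400, 196, 15, 49, 548] [29.2, -45.3]
band [62, 304, 13, 12, 41] [-23.3, 140.2]
```

{"fn": "carry_out", "kwargs": {"commands": [[[0,0,0,-0.002,0.0005,0,0.065],[0,0,0,-0.005,0.0013,0,0.065],[0,0,0,-0.008,0.002,0,0.065],[0,0,0,-0.015,0.004,0,0.065],[0,0,0,0,0,0.03,0.065]]]}}

```text
time: 35.0
tcp_pos: [545.0, -20.1, 40.7]
orientation: [179.9, 0.6, -14.8]
ft_force: [-0.1, 0.0, -0.4]
opening: 65.2
```

{"fn": "carry_out", "kwargs": {"commands": [[[0,0,0,0,0,0.045,0.065],[0,0,0,0,0,0.045,0.08],[0,0,0,0,-0.01,0.045,0.094],[7.26,-1.86,0,0.01,-0.02,0.015,0.094],[7.26,-1.86,0,0.02,-0.03,0,0.094]]]}}

```text
time: 35.5
tcp_pos: [583.7, -79.2, 199.9]
orientation: [-164.8, -0.6, -14.4]
ft_force: [1.5, -0.3, -1.1]
opening: 92.5
```

{"fn": "carry_out", "kwargs": {"commands": [[[7.26,-1.86,0,0.02,-0.03,0,0.094],[7.26,-1.86,0,0.01,-0.016,-0.02,0.094],[7.26,-1.86,0,0,0,-0.02,0.094],[7.26,-1.86,0,0,0,-0.02,0.094],[0,0,0,0,0,0,0.094]]]}}

```text
time: 36.0
tcp_pos: [607.7, -130.2, 126.2]
orientation: [-134.9, 1.0, -15.0]
ft_force: [-0.5, 0.5, -1.9]
opening: 94.0
```

{"fn": "carry_out", "kwargs": {"commands": [[[0,0,0,0,0,0,0.094],[0,0,0,0,0,0,0.094]]]}}

```text
time: 36.2
tcp_pos: [611.7, -126.6, 136.2]
orientation: [-135.2, 0.1, -14.6]
ft_force: [0.1, 0.2, 1.0]
opening: 93.7
```

```bash
python3 -c "
from h import *
pinview('v4')
im=cv2.imread('pics/v4.png'); c=dict(np.load('v4.npz'))
g=cv2.cvtColor(im,cv2.COLOR_BGR2GRAY).astype(float)
print(np.round(g[200:218,308:326]).astype(int))
for u in (325,328,331,334,337):
    t=sub(g[:,u],200,225,1); b=sub(g[:,u],228,250,-1); P=onz(c,u,(t+b)/2,52.5); print(u,round(t,2),round(b,2),loc(P))
"
```

```text
(np.float64(65.9), np.float64(-86.1)) 136.2 [-1.352e+02  1.000e-01 -1.460e+01] F [0.1 0.2 1. ] 36.2
[[ 80  82  88 111 139 154 155 151 143 136 123 111  97  85  74  69  70  75]
 [ 81  80  90 120 160 181 185 183 175 166 153 136 117  99  85  77  79  80]
 [ 80  82  91 123 167 191 194 193 185 176 162 145 125 104  88  81  79  82]
 [ 79  81  90 124 168 192 196 193 187 178 164 147 126 104  88  80  80  82]
 [ 80  82  91 125 169 191 194 193 186 177 164 145 125 105  88  80  81  82]
 [ 80  81  90 124 168 191 196 193 186 177 163 144 125 105  87  80  80  82]
 [ 81  80  90 125 168 191 195 192 186 177 161 146 124 104  87  79  80  82]
 [ 83  82  88 120 164 189 193 191 187 176 161 143 123 105  87  80  80  82]
 [ 92  88  92 113 150 178 190 192 188 179 162 143 122 101  87  80  79  81]
 [111 105 100 107 129 155 177 196 199 189 168 143 118  98  86  82  80  80]
 [136 128 120 117 119 133 166 201 213 204 179 144 113  91  85  81  81  81]
 [157 150 143 136 131 134 163 204 221 211 185 147 110  92  83  83  82  83]
 [164 163 161 156 152 150 168 200 214 206 181 145 114  97  89  86  84  82]
 [151 156 160 163 162 163 170 185 195 188 170 144 124 110 104  98  94  91]
 [127 132 141 150 155 162 170 177 178 174 164 151 140 133 124 119 113 106]
 [135 125 120 123 132 147 167 180 182 178 172 166 159 153 145 139 133 126]
 [177 155 127 110 112 131 161 186 194 191 188 182 176 171 165 160 152 146]
 [210 193 150 115 108 126 165 194 206 205 200 196 191 187 181 176 171 165]]
325 215.0 240.12 (np.float64(28.5), np.float64(-10.9))
328 216.0 241.27 (np.float64(28.4), np.float64(-15.0))
331 217.25 242.37 (np.float64(28.2), np.float64(-19.0))
334 218.0 243.45 (np.float64(28.4), np.float64(-22.9))
337 218.55 244.59 (np.float64(28.5), np.float64(-26.8))
```

View pics/v4c.png

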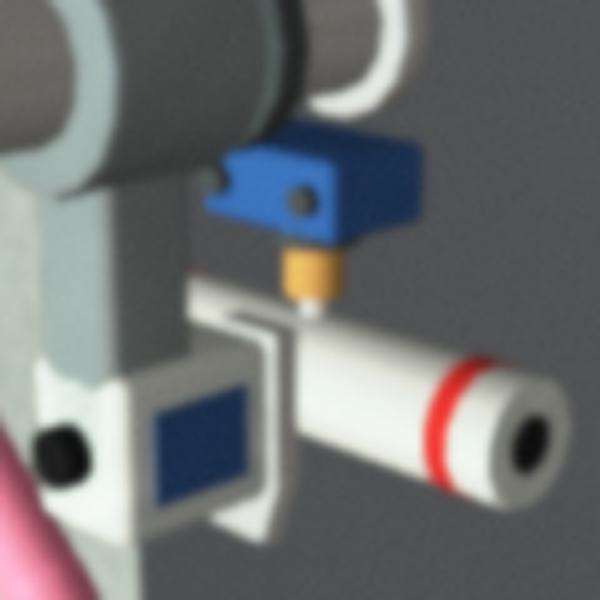

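{"fn": "carry_out", "kwargs": {"commands": [[[-7.26,1.86,0,0,0,0.025,0.094],[-7.26,1.86,0,0,0,0.025,0.08],[-7.26,1.86,0,0,0,0.025,0.06],[-7.26,1.86,0,-0.005,0.02,0.02,0.03],[-7.26,1.86,0,-0.01,0.035,0,0]]]}}

```text
time: 36.75
tcp_pos: [599.3, -72.4, 237.1]
orientation: [-172.9, -1.0, -14.9]
ft_force: [1.1, 1.1, -0.5]
opening: 65.3
```

{"fn": "carry_out", "kwargs": {"commands": [[[-7.26,1.86,2,-0.01,0.04,0,0],[0,0,4,-0.01,0.04,0,0],[0,0,4,-0.01,0.04,0,0],[0,0,4,-0.01,0.04,0,0],[0,0,4,-0.01,0.04,0,0]]]}}

```text
time: 37.25
tcp_pos: [544.6, 131.7, 232.6]
orientation: [-180.0, -0.3, 3.6]
ft_force: [1.4, -0.6, -0.8]
opening: 25.6
```

{"fn": "carry_out", "kwargs": {"commands": [[[0,0,4,-0.01,0.04,0,0],[0,0,0,-0.01,0.04,0,0],[0,0,0,-0.01,0.03,0,0],[0,0,0,0,0,0,0],[0,0,0,0,0,0,0]]]}}

```text
time: 37.75
tcp_pos: [514.9, 239.3, 231.5]
orientation: [180.0, -0.2, 7.4]
ft_force: [0.5, -0.1, 0.6]
opening: 0.5
```

```bash
python3 -c "
from h import *
look('k1'); print(monitor.get_obs()['tcp_pos'],monitor.get_obs()['joint_pos'].round(0))
im=cv2.imread('pics/k1.png'); c=dict(np.load('k1.npz')); hsv=cv2.cvtColor(im,cv2.COLOR_BGR2HSV)
m=cv2.inRange(hsv,(50,90,40),(80,255,255)); n,l,s,ce=cv2.connectedComponentsWithStats(m)
for k in range(1,n):
    if s[k,4]>60: print(s[k],onz(c,*ce[k],66).round(1))
c=dict(np.load('w3.npz')); im=cv2.imread('pics/w3.png');hsv=cv2.cvtColor(im,cv2.COLOR_BGR2HSV)
m=cv2.inRange(hsv,(50,90,40),(80,255,255)); n,l,s,ce=cv2.connectedComponentsWithStats(m)
for k in range(1,n):
    if s[k,4]>60: print('w3',s[k],onz(c,*ce[k],66).round(1))
"
```

```text
(np.float64(-121.1), np.float64(242.9)) 231.5 [180.   -0.2   7.4] F [0.5 0.  0.6] 37.75
[515.38452198 238.32270034 230.96923153] [ 18.  14.  81.  -0.  85. 101.]
[214 111  87  23 434] [567.9 312.1  66. ]
[240 173  23  23 429] [500.1 313.3  66. ]
w3 [  0 173  42   7 118] [566.5 289.1  66. ]
w3 [ 16 230  27  24 504] [500.3 309.2  66. ]
```

View pics/k1.png

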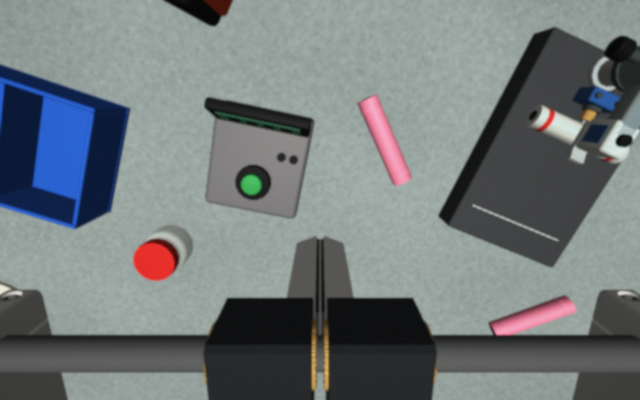

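{"fn": "carry_out", "kwargs": {"commands": [[[0,0,0,-0.008,0.037,0,0],[0,0,0,-0.0077,0.0375,0,0],[0,0,0,0,0,-0.045,0],[0,0,0,0,0,-0.045,0],[0,0,0,0,0,-0.04,0]]]}}

```text
time: 38.3
tcp_pos: [500.3, 311.4, 98.1]
orientation: [180.0, 0.0, 7.2]
ft_force: [0.6, 0.7, 0.7]
opening: 0.9
```

{"fn": "carry_out", "kwargs": {"commands": [[[0,0,0,0,0,-0.03,0],[0,0,0,0,0,-0.018,0],[0,0,0,0,0,0,0],[0,0,0,0,0,0,0]]]}}

```text
time: 38.7
tcp_pos: [500.9, 311.7, 51.7]
orientation: [-180.0, 0.1, 7.1]
ft_force: [0.6, 0.1, 0.4]
opening: 0.7
```

```bash
python3 -c "
from h import *
look('k2'); print(monitor.get_obs()['tcp_pos'])
"
```

```text
(np.float64(-153.2), np.float64(309.4)) 51.7 [-1.8e+02  1.0e-01  7.1e+00] F [0.5 0.3 0.4] 38.7
[501.44873451 312.22042217  52.40068616]
```

View pics/k2.png

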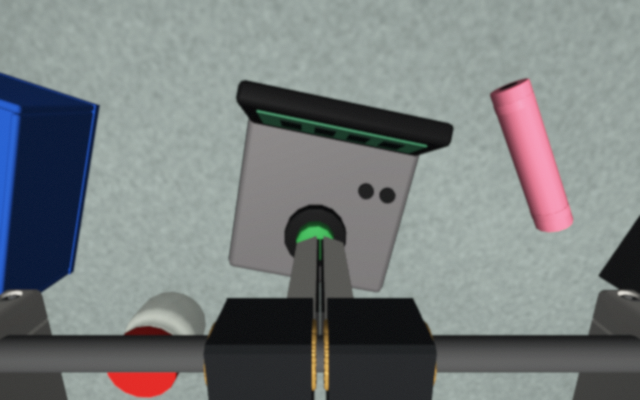

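{"fn": "carry_out", "kwargs": {"commands": [[[0,0,0,-0.001,0.001,-0.006,0],[0,0,0,0,0,-0.006,0],[0,0,0,0,0,-0.002,0],[0,0,0,0,0,0,0],[0,0,0,0,0,0,0]]]}}

```text
time: 39.25
tcp_pos: [499.0, 313.4, 36.8]
orientation: [180.0, 0.1, 7.2]
ft_force: [-0.4, -0.4, -0.1]
opening: 0.8
```

{"fn": "carry_out", "kwargs": {"commands": [[[0,0,0,0,0,-0.001,0],[0,0,0,0,0,-0.001,0],[0,0,0,0,0,-0.001,0],[0,0,0,0,0,-0.001,0]]]}}

```text
time: 39.65
tcp_pos: [499.0, 313.4, 32.9]
orientation: [-180.0, 0.1, 7.2]
ft_force: [-0.3, 0.1, 1.3]
opening: 0.4
```

{"fn": "carry_out", "kwargs": {"commands": [[[0,0,0,0,0,-0.001,0],[0,0,0,0,0,-0.001,0],[0,0,0,0,0,-0.001,0]]]}}

```text
time: 39.95
tcp_pos: [499.1, 313.5, 30.0]
orientation: [-180.0, 0.1, 7.2]
ft_force: [-1.3, -0.2, 4.4]
opening: 0.7
```

{"fn": "carry_out", "kwargs": {"commands": [[[0,0,0,0,0,-0.001,0],[0,0,0,0,0,-0.001,0],[0,0,0,0,0,0,0]]]}}

```text
time: 40.25
tcp_pos: [499.1, 313.5, 29.5]
orientation: [-180.0, 0.1, 7.2]
ft_force: [-2.3, -1.4, 12.4]
opening: 0.1
```

```bash
python3 -c "
from h import *
look('k3'); im=cv2.imread('pics/k3.png'); cv2.imwrite('pics/k3c.png',im[60:300,180:480])
"
```

```text
(np.float64(-155.4), np.float64(310.6)) 29.5 [-1.8e+02  1.0e-01  7.2e+00] F [-1.9 -2.  12.4] 40.25
```

View pics/k3c.png

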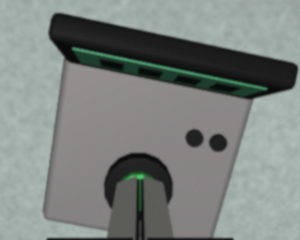

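Force rose to 12 N at a dead stop, so the key bottomed out. I'll release, retreat and do a final check.

{"fn": "carry_out", "kwargs": {"commands": [[[0,0,0,0,0,0.004,0],[0,0,0,0,0,0.01,0],[0,0,0,0,0,0.03,0],[0,0,0,0,0,0.045,0],[0,0,0,0,0,0.045,0]]]}}

```text
time: 40.8
tcp_pos: [498.1, 312.9, 162.5]
orientation: [179.9, 0.3, 7.2]
ft_force: [0.4, 1.0, 0.8]
opening: 0.3
```

{"fn": "carry_out", "kwargs": {"commands": [[[0,0,0,0,-0.03,0.045,0],[0,0,0,0,-0.04,0,0],[0,0,0,0,-0.04,0,0],[0,0,0,0,0,0,0],[0,0,0,0,0,0,0]]]}}

```text
time: 41.3
tcp_pos: [498.8, 205.2, 203.5]
orientation: [-180.0, 0.1, 7.1]
ft_force: [0.4, 0.2, 0.4]
opening: 0.2
```

```bash
python3 -c "
from h import *
look('f1'); bands('f1',52.5); im=cv2.imread('pics/f1.png'); cv2.imwrite('pics/f1c.png',cv2.resize(im,None,fx=1.2,fy=1.2))
"
```

```text
(np.float64(-128.0), np.float64(205.8)) 203.5 [-1.8e+02  1.0e-01  7.1e+00] F [0.3 0.3 0.4] 41.3
band [525, 85, 19, 26, 145] [29.6, 38.3]
band [599, 137, 11, 6, 37] [20.6, -47.8]
band [89, 232, 50, 45, 1700] [-290.8, 389.0]
```

View pics/f1.png

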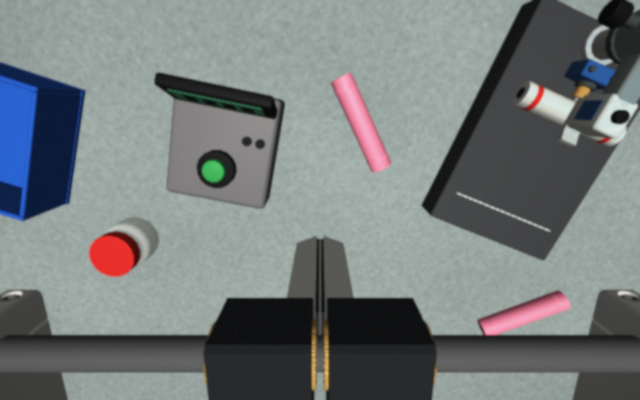

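```bash
python3 -c "
from h import *
im=snap('top','tf.png'); a=cv2.imread('pics/top0.png'); cv2.imwrite('pics/tfc.png',np.vstack([a[60:320,100:500],im[60:320,100:500]]))
"
```

```text
(no output)
```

View pics/tfc.png

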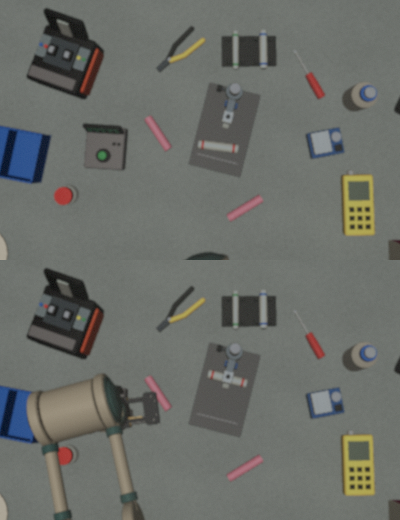

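The before and after top views match: only the mandrel has moved, and it lies square under the head. Handing in.

```bash
python3 -c "
from station import robot
print(robot.hand_in())"
```

```text
the job is handed in; nothing more can be done
None
```

The mandrel is square under the measuring foot and pressing lightly on the stop pin. I pressed the green capture key once after letting go, then handed in at about 41 s.

**Mandrel:** I pushed it home in small steps with two spread fingers, backing off between steps to look at the pin from the side.
- **Squareness:** the last skew reading before the final 0.5 mm of push was 0.1°. The band positions after that push agree.
- **Position:** it sits centred sideways on the gauge to within about 0.5 mm.
- **Pin:** it looks pressed in by about 1 to 1.5 mm of its 3 mm. This comes from a few pixels in the image, and two ways of measuring the mandrel's position disagreed by about 1 mm, so treat it as approximate.
- **Push force:** about 7 N in total at the end, of which 5 to 6 N was the foot's drag. That leaves 1 to 2 N on the stop.

**Key:** it went fully down. The force passed 4 N and rose to 12 N at the dead stop. The key looked released afterwards.

**Bystanders:** the before and after top views show nothing else moved. The arm hid the readout, part of the jar and the left pink mandrel in the last top view, but the wrist view just before showed them in place.

**What went wrong on the way:**
- **Fingertip height:** the fingertips were about 32 mm higher than the reported tool position. My first push passed over the mandrel without touching it, and I corrected for this from then on.
- **Sideways drift:** the mandrel rolled ahead skewed by about 8° and drifted 14 mm sideways, so I nudged its end back to centre before pushing it in.

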